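Check the scissors clamps, hang up the good stock

TASK

Squeeze the handles of every scissors clamp on the bench: put the ones whose hinge is seized into the red repair tray, and the ones that fold freely, folded shut, into the green stock carrier. When the carrier holds all the good clamps, hang it by its ball in the fork of the spring-balanced arm, keeping hold until the arm has sunk and settled under the weight before letting go. Leave the concrete disc and the bottle alone.

Things in the scene. Friction and masses are not known exactly. Their poses are not given: they have to be found in the camera images.
- clamp_a_mid (a point): Scissors clamp lying flat (up to four, all alike, some absent): two crossed arms on an upright pin, two 10 mm thick blue handles behind it (-x), two steel jaws ahead (+x, to 48 mm). 20 mm high, 120 g. Point: centre of the pin, 10 mm up; axes fixed in the arm with the +y handle. Unsqueezed, the handles splay 0.36 rad each side of x, reach 82 mm back, and are 53 mm over the outsides 58 mm behind the pin.
- clamp_a_hinge (a joint): That clamp's hinge: 0 = handles apart, grows as they are squeezed together. A free one folds under a few N to 0.5 (shut; then about 22 mm over the handles, 58 mm behind the pin) and stays as left, no spring; a seized one gives at most 0.05 under a full grip. It cannot be seen which are seized. Squeezed to q, the line midway between the handles is turned by -q/2 about z from x.
- clamp_b_mid (a point): Scissors clamp lying flat (up to four, all alike, some absent): two crossed arms on an upright pin, two 10 mm thick blue handles behind it (-x), two steel jaws ahead (+x, to 48 mm). 20 mm high, 120 g. Point: centre of the pin, 10 mm up; axes fixed in the arm with the +y handle. Unsqueezed, the handles splay 0.36 rad each side of x, reach 82 mm back, and are 53 mm over the outsides 58 mm behind the pin.
- clamp_b_hinge (a joint): That clamp's hinge: 0 = handles apart, grows as they are squeezed together. A free one folds under a few N to 0.5 (shut; then about 22 mm over the handles, 58 mm behind the pin) and stays as left, no spring; a seized one gives at most 0.05 under a full grip. It cannot be seen which are seized. Squeezed to q, the line midway between the handles is turned by -q/2 about z from x.
- clamp_c_mid (a point): Scissors clamp lying flat (up to four, all alike, some absent): two crossed arms on an upright pin, two 10 mm thick blue handles behind it (-x), two steel jaws ahead (+x, to 48 mm). 20 mm high, 120 g. Point: centre of the pin, 10 mm up; axes fixed in the arm with the +y handle. Unsqueezed, the handles splay 0.36 rad each side of x, reach 82 mm back, and are 53 mm over the outsides 58 mm behind the pin.
- clamp_c_hinge (a joint): That clamp's hinge: 0 = handles apart, grows as they are squeezed together. A free one folds under a few N to 0.5 (shut; then about 22 mm over the handles, 58 mm behind the pin) and stays as left, no spring; a seized one gives at most 0.05 under a full grip. It cannot be seen which are seized. Squeezed to q, the line midway between the handles is turned by -q/2 about z from x.
- clamp_d_mid (a point): Scissors clamp lying flat (up to four, all alike, some absent): two crossed arms on an upright pin, two 10 mm thick blue handles behind it (-x), two steel jaws ahead (+x, to 48 mm). 20 mm high, 120 g. Point: centre of the pin, 10 mm up; axes fixed in the arm with the +y handle. Unsqueezed, the handles splay 0.36 rad each side of x, reach 82 mm back, and are 53 mm over the outsides 58 mm behind the pin.
- clamp_d_hinge (a joint): That clamp's hinge: 0 = handles apart, grows as they are squeezed together. A free one folds under a few N to 0.5 (shut; then about 22 mm over the handles, 58 mm behind the pin) and stays as left, no spring; a seized one gives at most 0.05 under a full grip. It cannot be seen which are seized. Squeezed to q, the line midway between the handles is turned by -q/2 about z from x.
- carrier: Stock carrier, loose, 0.5 to 0.7 kg: green-walled tray, outside 210 mm (x) by 270 mm (y), walls 35 mm high, 4 mm thick, floor 5 mm thick, with a 10 mm thick steel stem up from its middle. Each side of the stem (y about +80 and -80 mm) is a bay for one clamp lying along x. Origin under its middle, z up.
- carrier_grip (a point): Centre of the yellow square grip on top of the carrier's stem: 24 x 24 mm, 40 mm high, sides along the carrier's x and y, 173 mm above its underside. With fingers across y an unequal load cannot twist it in the grip.
- carrier_ball (a point): Centre of the steel ball (diameter 36 mm) on the carrier's stem, 43 mm straight below the grip's centre, 130 mm above the carrier's underside. It hangs by this ball in the fork: the stem enters the fork's gap from the open end (-x of the fork), the ball passing over the upturned tips, then is lowered into the dip and the spring arm sinks 40 to 80 mm, until it carries all the weight; it settles in about 1 s.
- carrier_floor (a point): Centre of the top of the carrier's floor, 5 mm above its underside; axes as the carrier.
- repair_floor (a point): Centre of the inner floor (4 mm above the bench) of the red repair tray, fixed to the bench: outside 220 mm (x) by 260 mm (y), walls 35 mm high and 4 mm thick; axes along its sides. Room for two clamps side by side, lying along x at y about +60 and -60 mm.
- fork_seat (a point): Where the ball's centre rests in the fork of the spring-balanced arm; moves with it; 237 mm above the bench unloaded, always less once loaded. The arm pivots on a level axis at the blue post, 200 mm behind (+x) and 32 mm below. x is level from fork tips to post when unloaded, y across the tines. Two orange tines, 8 mm thick, 20 mm gap, open in front (-x), upturned tips 24 mm in front, tops 10 mm above this point.
- concrete_disc_center (a point): Bystander: grey concrete disc, diameter 100 mm, 50 mm high; its centre. Leave alone.
- wash_bottle: Bystander: white bottle with blue cap, diameter 60 mm, 160 mm high; origin under its base. Leave alone.
Not all that is in view belongs to the job. Leave any turquoise look-alike of the part that bears clamp_d_mid alone. Leave any orange look-alike of the part that bears clamp_c_mid alone.

How it is judged:
By the outcome, as a careful person would: the job done as asked, in the order asked, and still so for the second after the job is handed in, with the robot touching nothing.
Of clamp_a, clamp_b, clamp_c, clamp_d only 3 to 4 are there at a start; the rules pass over those that are not, and their reading is None.
At some moment in a run one of clamp_a, clamp_b, clamp_c, clamp_d may be knocked a few centimetres aside while the robot is not near it.
Once in a run the grip may slacken for a moment while it holds something.
It also fails if it takes over 210 s, if anything falls off the work surface, if the arm or the gripper's body presses on something with over 40 N, if the wrist force passes 120 N, or if a joint passes its speed limit or range.

ROBOT

A 6-joint arm with a two-finger parallel gripper is mounted at the origin on the work surface. World frame = base frame: x ahead of the robot, y to its left, z up, the work surface at z = 0. Lengths are in m, angles in rad, forces in N, time in s.
With the tool pointing down it reaches from about 0.35 to 0.975 m from the base axis. Payload 4.9 kg.
Tool frame: the origin (TCP) lies at the very end of the fingers, on their centre line; the grasp point (between the pads) lies 19 mm behind it (manip.hold_point_z is the distance from the TCP to the grasp point, in m); z points along the fingers, y is the direction in which the jaws open and shut (so a half turn about z gives the same grasp; the last joint's range is limited). The gripper opens to 85 mm and grips with 20 to 120 N. Pads are 22 mm wide; open, the fingers measure 114 mm over their backs; the gripper's body (76 mm by 85 mm) begins 54 mm behind the grasp point. The pads swing forward as they close: fully open they stand 13 mm farther back than shut.
Start: joints at [-0.119, 0.053, 1.613, -0, 1.476, -0.119], TCP at [0.625, 0, 0.231] pointing down, gripper open.
Joint ranges: [-3.01, 3.01], [-1.01, 2.22], [0.06, 2.58], [-1.02, 4.17], [0.09, 2.62], [-3.14, 3.14]. Speed limits (rad/s): [2.57, 2.57, 3.14, 3.14, 3.14, 3.14].

INTERFACE

Orientations are given as a unit quaternion [w, x, y, z].
In Python, from plant import monitor, grab_frame, camera_params, ticket, manip gives the robot as it stands.
- The arm moves only by the tool play_rows, never from a script. Its argument "commands" is a list of rows, each an object of numbers: "dx", "dy", "dz": the shift along the tool's x, y, z in cm; "rx", "ry", "rz": the turn, a rotation vector about the tool's x, y, z in rad; "claw": the closure, from 0 (fully open) to 1 (shut). In form: [{"dx": .., "dy": .., "dz": .., "rx": .., "ry": .., "rz": .., "claw": ..}, ...]. A call has 1 to 5 rows; each row is the pose to reach, as a shift and turn from the pose measured when the call began, along the tool's axes at that moment; what a row does not reach only later rows make up. A row lasts 1/10 s, in which the tool goes at most 50 mm and 8.59 degrees, less where a joint would pass 70% of its speed; a pose out of reach is approached as far as the arm can. A call with a gripper value outside its range is refused whole. The fingers move at their own pace and stop on an object; the grip force is fixed at half the most. Time passes only in rows, so rows that repeat a pose let the fingers close. It gives the time, the measured TCP pose, the force and the opening at its end, in the units of the state.
- monitor.state(): the state, without advancing time (a new reading comes with each control period).
- grab_frame(name): name is "scene" or "side" or "wrist"; returns the picture (384x512x3 uint8, blue, green, red); there is no depth.
- camera_params(name): a dict with "fx", "fy", "cx", "cy" (pixels), "rvec" (rotation vector, rad) and "tvec" (3), from world to camera coordinates, as OpenCV has them; the wrist camera has in their place "tool_from_camera" (4x4, takes a point from camera to tool coordinates, whose origin is the TCP and whose axes are the flange's). Camera axes: x right, y down, z forward; pixel columns grow to the right and rows downward; lengths in m; the calibration is good to about 2 mm. The wrist camera is an equidistant fisheye: a pixel r from the principal point sees the ray r / f radians off the axis. A picture is of the moment at which its call begins: read the wrist's pose just before it. camera_params takes no time and is no camera call.
- ticket.job_done(): hands the job in, once; it reports no verdict.
The state is a dict: "time": time; "joint_pos": joint angles; "joint_vel": joint speeds; "joint_efforts": joint torques, N m; "tool_pos": TCP position; "tool_rot": TCP orientation; "contact_force": force on the tool from outside, world axes, zero at the start; "ft_torque": the same for the moment, N m; "gripper_width": opening from 0.0 (shut) to 1.0 (fully open).
Only numpy, scipy, OpenCV 4.12 (cv2) and the standard library are available. Lean on these libraries where they do the work, as an engineer would, in place of code of your own. Each camera call takes 0.05 s, during which the arm holds its last target.

## Working session

There is one attempt and no reset: what is moved stays moved. The work goes in short steps, Python scripts to look and compute and a tool call to move; the robot and the scene stay as the last step left them, time stands still between calls to the robot, and variables do not carry over. Pictures are saved under pics/ and viewed, and the job is handed in when it is done.

Besides the shell and the picture viewer there is one more tool, called after "Request:" as name(argument=value, ...) on one line, values as JSON. play_rows: Moves the arm, as the interface text tells. Its arguments: {"type":"object","properties":{"commands":{"type":"array"}},"required":["commands"]}

```bash
mkdir -p pics; ls; cat > h.py <<'E'
import numpy as np, cv2
from plant import monitor, grab_frame, camera_params, ticket, manip
from scipy.spatial.transform import Rotation as R
def snap(name,fn):
    s=monitor.state(); im=grab_frame(name); cv2.imwrite('pics/'+fn,im); return s,im
def proj(name,P):
    c=camera_params(name);K=np.array([[c['fx'],0,c['cx']],[0,c['fy'],c['cy']],[0,0,1.]])
    return cv2.projectPoints(np.array(P,float).reshape(-1,3),np.array(c['rvec'],float),np.array(c['tvec'],float),K,None)[0].reshape(-1,2)
def unproj(name,px,z):
    c=camera_params(name);Rm=cv2.Rodrigues(np.array(c['rvec'],float))[0];t=np.array(c['tvec'],float).ravel()
    o=-Rm.T@t; out=[]
    for i,(u,v) in enumerate(np.atleast_2d(px)):
        d=Rm.T@np.array([(u-c['cx'])/c['fx'],(v-c['cy'])/c['fy'],1]); zz=z if np.isscalar(z) else z[i]
        out.append(o+d*(zz-o[2])/d[2])
    return np.array(out)
def Twc(s):
    T=np.eye(4);q=s['tool_rot'];T[:3,:3]=R.from_quat([q[1],q[2],q[3],q[0]]).as_matrix();T[:3,3]=s['tool_pos'];return T
def wun(s,px,z):
    c=camera_params('wrist');T=Twc(s)@np.array(c['tool_from_camera']);out=[]
    for i,(u,v) in enumerate(np.atleast_2d(px)):
        x,y=u-c['cx'],v-c['cy'];r=np.hypot(x,y);th=r/c['fx'];d=np.array([np.sin(th)*x/r,np.sin(th)*y/r,np.cos(th)]) if r>0 else np.array([0,0,1.])
        d=T[:3,:3]@d;o=T[:3,3];zz=z if np.isscalar(z) else z[i];out.append(o+d*(zz-o[2])/d[2])
    return np.array(out)
E
python3 - <<'E'
from h import *
np.set_printoptions(precision=3,suppress=True)
for n in ['scene','side','wrist']:
    s,im=snap(n,n+'0.png'); print(camera_params(n))
print(s, manip.hold_point_z)
E
```

```text
pics
{'fx': 357.7113699157414, 'fy': 357.7113699157414, 'cx': 255.4455861328978, 'cy': 188.89331104696404, 'rvec': array([ 1.868,  1.687, -0.641]), 'tvec': array([-0.049, -0.281,  1.644])}
{'fx': 452.50775749020795, 'fy': 452.50775749020795, 'cx': 257.9682860644996, 'cy': 191.40581597308895, 'rvec': array([ 2.18 , -0.207,  0.137]), 'tvec': array([-0.514,  0.185,  1.394])}
{'fx': 297.3186396354542, 'fy': 297.3186396354542, 'cx': 253.23141576827226, 'cy': 185.65333209531937, 'tool_from_camera': array([[-0.001, -0.944, -0.329,  0.086],
       [ 1.   , -0.001, -0.   ,  0.   ],
       [-0.   , -0.329,  0.944, -0.142],
       [ 0.   ,  0.   ,  0.   ,  1.   ]])}
{'time': 0.1, 'joint_pos': array([-0.119,  0.053,  1.614,  0.   ,  1.476, -0.119]), 'joint_vel': array([ 0.001, -0.002, -0.003, -0.001, -0.001,  0.001]), 'joint_efforts': array([  0.001, -39.49 , -37.136,  -0.   ,   0.004,  -0.   ]), 'tool_pos': array([0.624, 0.   , 0.23 ]), 'tool_rot': array([-0.001,  0.707,  0.707, -0.001]), 'contact_force': array([-0.194, -0.802, -0.078]), 'ft_torque': array([-0.007, -0.047, -0.063]), 'gripper_width': 0.9998870659512007} 0.0187
```

```bash
python3 - <<'E'
import cv2
for n in ['scene','side','wrist']:
    im=cv2.imread(f'pics/{n}0.png'); cv2.imwrite(f'pics/{n}0b.png',cv2.resize(im,(800,600),interpolation=cv2.INTER_CUBIC))
E
```

```text
(no output)
```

View pics/scene0b.png

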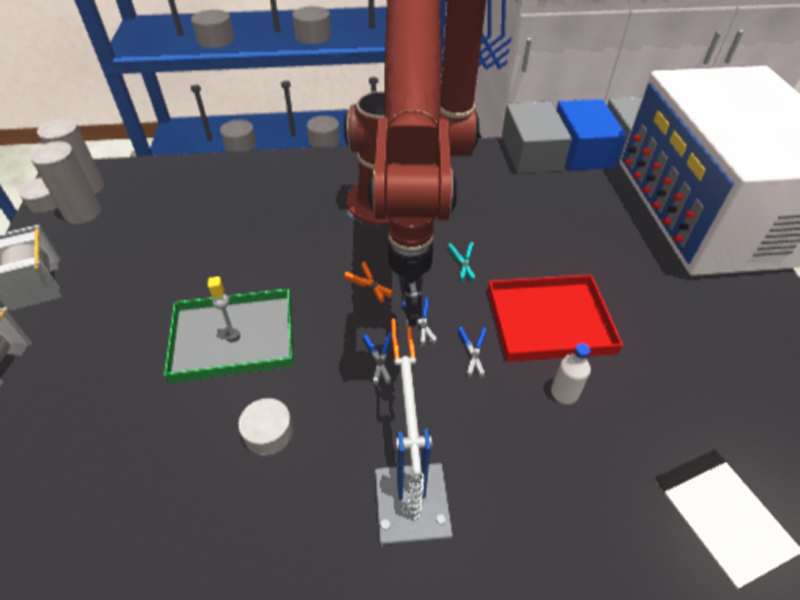

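View pics/side0b.png

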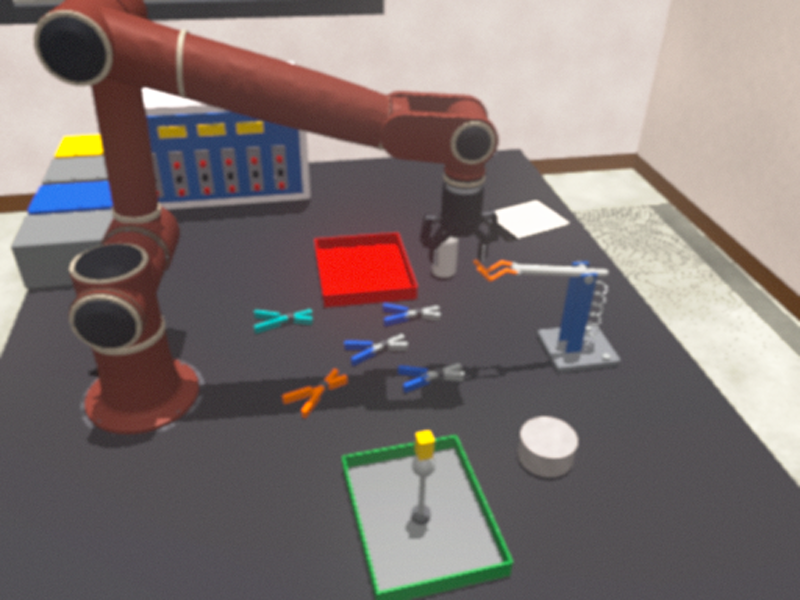

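View pics/wrist0b.png

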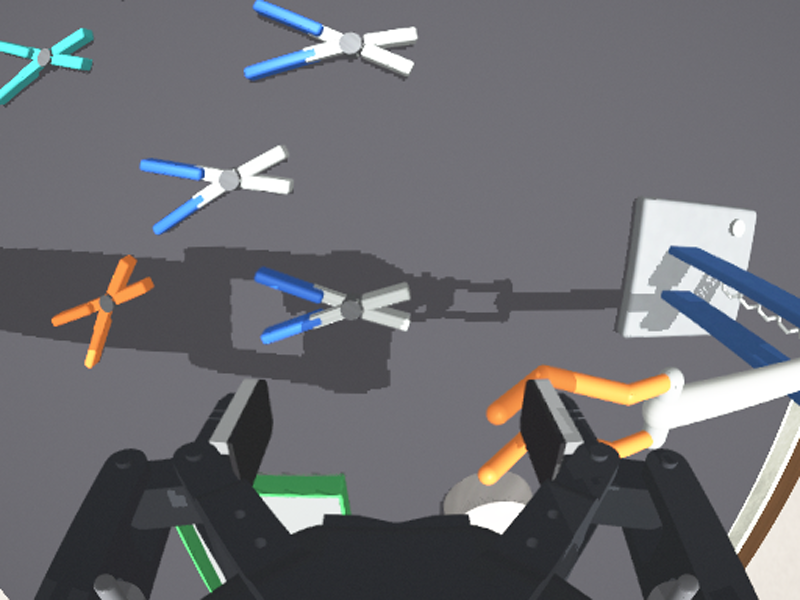

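```bash
python3 - <<'E'
from h import *
np.set_printoptions(precision=4,suppress=True)
s=monitor.state(); 
s['tool_pos']=np.array([.624,0,.23])
for nm,p in {'1':[(350,43),(257,5),(250,73),(413,35),(408,68)],'2':[(230,180),(143,165),(157,230),(287,153),(290,186)],'3':[(352,310),(258,275),(265,337),(405,293),(406,323)]}.items():
    w=wun(s,np.array(p)*.64,.02)[:,:2]; print(nm,w.tolist())
    for a,b in((1,2),):
        v=w[0]-(w[1]+w[2])/2; u=(w[3]+w[4])/2-w[0]; print('yaw',np.arctan2(v[1],v[0]),np.arctan2(u[1],u[0]),np.linalg.norm(w[1]-w[0]),np.linalg.norm(w[2]-w[0]))
# upscale crops
im=cv2.imread('pics/scene0.png');cv2.imwrite('pics/c1.png',cv2.resize(im[170:250,90:200],None,fx=7,fy=7,interpolation=cv2.INTER_CUBIC))
cv2.imwrite('pics/c2.png',cv2.resize(im[165:250,305:405],None,fx=7,fy=7,interpolation=cv2.INTER_CUBIC))
cv2.imwrite('pics/c3.png',cv2.resize(im[190:260,220:320],None,fx=7,fy=7,interpolation=cv2.INTER_CUBIC))
im=cv2.imread('pics/side0.png');cv2.imwrite('pics/c4.png',cv2.resize(im[270:384,210:335],None,fx=5,fy=5,interpolation=cv2.INTER_CUBIC))
cv2.imwrite('pics/c5.png',cv2.resize(im[155:240,295:400],None,fx=7,fy=7,interpolation=cv2.INTER_CUBIC))
E
```

```text
1 [[0.5902056117632237, 0.15667891043848797], [0.5182547756426775, 0.19339953148431105], [0.5130035080004662, 0.13824600298113726], [0.636792274687281, 0.16244354635792962], [0.6330719084669315, 0.13654407368918864]]
yaw -0.12200154883810702 -0.15928442733974035 0.08077949509892124 0.07937214185548246
2 [[0.4934298600425243, 0.0549190273460298], [0.41400960999245723, 0.07318689919606837], [0.42178163865416607, 0.01700899751250108], [0.5411467228885192, 0.07366616372742328], [0.5425389160255789, 0.047951481671337]]
yaw 0.1292962034695308 0.12106248842389092 0.08149411794690838 0.0810594719332308
3 [[0.5880436518767815, -0.05420227798008287], [0.5110786937471545, -0.023821003488374418], [0.5114128945846748, -0.079629434374588], [0.6313236404166761, -0.03943710793261637], [0.6323109038666692, -0.0657211083339567]]
yaw -0.03224309460213787 0.037064023874971846 0.08274434494052009 0.08073916797609694
```

View pics/c1.png

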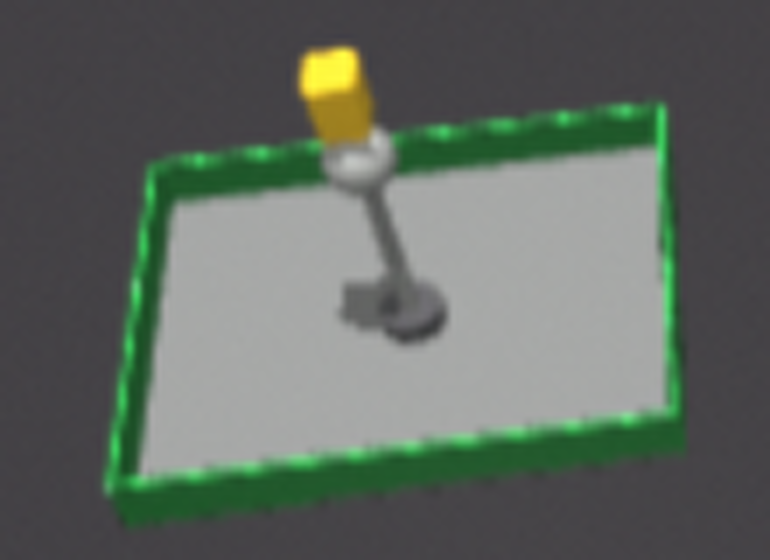

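View pics/c2.png

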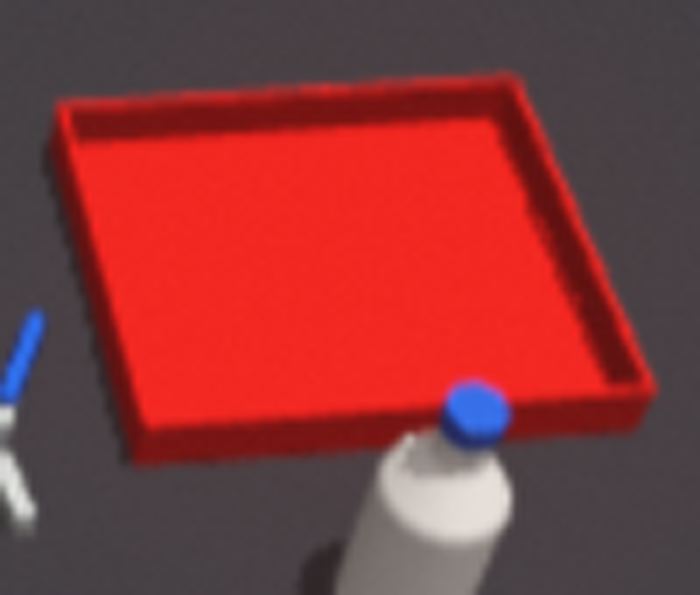

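View pics/c3.png

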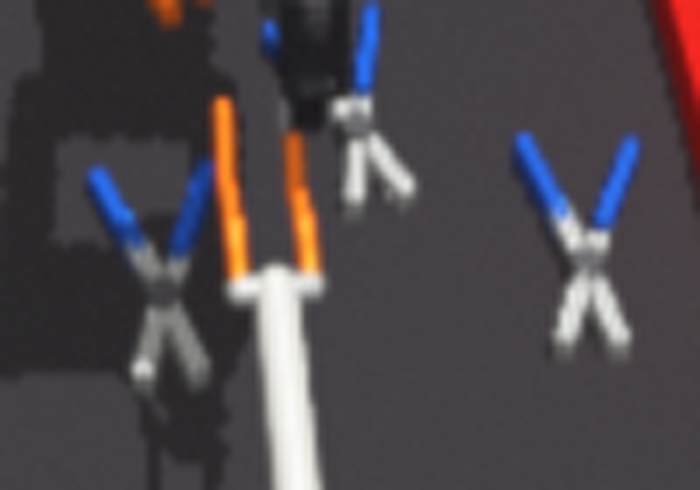

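View pics/c4.png

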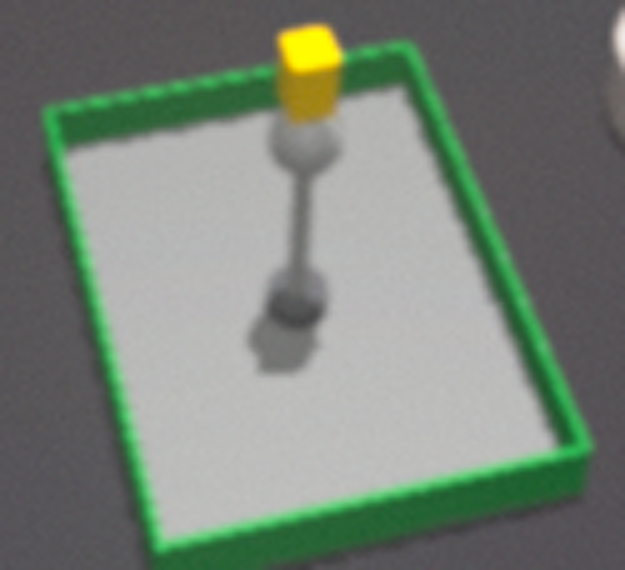

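View pics/c5.png

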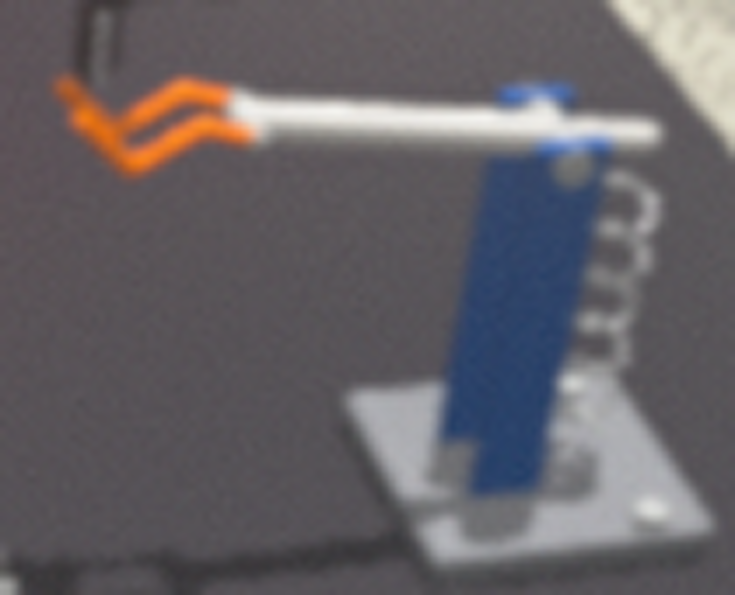

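```bash
python3 - <<'E'
from h import *
np.set_printoptions(precision=4,suppress=True)
f=lambda p,o,k:np.array(o)+np.array(p)/k
cs=unproj('scene',f([(155,165),(662,105),(675,412),(110,490)],(90,170),7),.035)
cd=unproj('side',f([(45,110),(410,45),(590,450),(155,550)],(210,270),5),.035)
print(cs,cs.mean(0));print(cd,cd.mean(0))
for c in(cs,cd):
    e=[c[(i+1)%4]-c[i] for i in range(4)];print([ (round(np.linalg.norm(v),4),round(np.degrees(np.arctan2(v[1],v[0])),2)) for v in e])
print('grip',unproj('scene',f([(328,68)],(90,170),7),.193),unproj('side',f([(308,42)],(210,270),5),.193))
r=unproj('scene',f([(60,100),(518,75),(652,392),(135,432)],(305,165),7),.035);print('red',r,r.mean(0))
e=[r[(i+1)%4]-r[i] for i in range(4)];print([ (round(np.linalg.norm(v),4),round(np.degrees(np.arctan2(v[1],v[0])),2)) for v in e])
# fork triangulation: tine tips, ends(orange/white joint)
def tri(ps,pd):
    M=[]
    for n,p in(('scene',ps),('side',pd)):
        c=camera_params(n);P=np.hstack([cv2.Rodrigues(np.array(c['rvec']))[0],np.array(c['tvec']).reshape(3,1)]);M.append((P,np.array([(p[0]-c['cx'])/c['fx'],(p[1]-c['cy'])/c['fy']])))
    X=cv2.triangulatePoints(M[0][0],M[1][0],M[0][1].reshape(2,1),M[1][1].reshape(2,1));return X[:3,0]/X[3,0]
o1=(220,190);o2=(295,155)
print('tip left(-y)',tri(f((222,100),o1,7),f((80,118),o2,7)))
print('end left(-y)',tri(f((238,280),o1,7),f((255,130),o2,7)))
print('end right',tri(f((310,272),o1,7),f((230,100),o2,7)))
print('grip',tri(f((328,68),(90,170),7),f((308,42),(210,270),5)))
s=monitor.state()
# tips in wrist pic
print(wun(s,np.array([(498,413),(488,478),(672,380),(655,435)])*.64,[.247,.247,.24,.24]))
E
```

```text
[[ 0.3836 -0.5243  0.035 ]
 [ 0.3662 -0.2594  0.035 ]
 [ 0.5716 -0.2475  0.035 ]
 [ 0.5907 -0.5123  0.035 ]] [ 0.478  -0.3859  0.035 ]
[[ 0.3624 -0.2658  0.035 ]
 [ 0.5698 -0.2548  0.035 ]
 [ 0.5861 -0.5201  0.035 ]
 [ 0.377  -0.5327  0.035 ]] [ 0.4738 -0.3934  0.035 ]
[(np.float64(0.2655), np.float64(93.75)), (np.float64(0.2057), np.float64(3.32)), (np.float64(0.2655), np.float64(-85.88)), (np.float64(0.2074), np.float64(-176.68))]
[(np.float64(0.2077), np.float64(3.04)), (np.float64(0.2658), np.float64(-86.48)), (np.float64(0.2094), np.float64(-176.57)), (np.float64(0.2673), np.float64(93.15))]
grip [[ 0.4767 -0.387   0.193 ]] [[ 0.4739 -0.3891  0.193 ]]
red [[0.3845 0.234  0.035 ]
 [0.3904 0.4925 0.035 ]
 [0.6108 0.4855 0.035 ]
 [0.6093 0.2229 0.035 ]] [0.4987 0.3587 0.035 ]
[(np.float64(0.2585), np.float64(88.68)), (np.float64(0.2205), np.float64(-1.83)), (np.float64(0.2625), np.float64(-90.32)), (np.float64(0.2251), np.float64(177.17))]
tip left(-y) [ 0.6583 -0.0331  0.2432]
end left(-y) [ 0.7377 -0.0344  0.2291]
end right [ 0.7359 -0.006   0.2272]
grip [ 0.4746 -0.3875  0.1911]
[[ 0.6585 -0.0008  0.247 ]
 [ 0.6582 -0.03    0.247 ]
 [ 0.7293  0.0037  0.24  ]
 [ 0.729  -0.0221  0.24  ]]
```

```bash
cat >> h.py <<'E'
def delta(x,y,z,yaw):
    """yaw: world angle of clamp +x axis; tool x = -that axis, tool y = +y-ish, z down"""
    s=monitor.state();T=Twc(s)
    c,sn=np.cos(yaw),np.sin(yaw)
    Rg=np.array([[-c,-sn,0],[-sn,c,0],[0,0,-1.]])
    d=T[:3,:3].T@(np.array([x,y,z])-T[:3,3])*100
    rv=R.from_matrix(T[:3,:3].T@Rg).as_rotvec()
    print('t %.2f'%s['time'],'pos',np.round(s['tool_pos'],4),'w %.3f'%s['gripper_width'],'F',np.round(s['contact_force'],1))
    print('d',np.round(d,2),'r',np.round(rv,3), 'deg',np.degrees(np.linalg.norm(rv)).round(1),'j6',s['joint_pos'][5].round(2))
E
python3 - <<'E'
from h import *
np.set_printoptions(precision=3,suppress=True)
delta(.5325,.164,.15,-.13)
s=monitor.state(); print('orange',wun(s,np.array([(52,322),(90,365),(152,283),(128,258),(107,303)])*.64,.02)[:,:2])
print('turq',wun(s,np.array([(90,35),(92,65),(2,103),(43,57)])*.64,.02)[:,:2])
E
```

```text
t 0.15 pos [0.625 0.    0.23 ] w 0.999 F [ 0.4  0.7 -0.5]
d [16.39 -9.19  8.05] r [-0.001 -0.001 -1.441] deg 82.5 j6 -0.12
orange [[ 0.272 -0.072]
 [ 0.311 -0.118]
 [ 0.409 -0.03 ]
 [ 0.387 -0.007]
 [ 0.353 -0.05 ]]
turq [[0.361 0.196]
 [0.364 0.168]
 [0.242 0.156]
 [0.303 0.188]]
```

Request:
play_rows(commands=[{"dx": 16.4,"dy": -9.2,"dz": 5,"rz": -1.44,"claw": 0},{"dx": 16.4,"dy": -9.2,"dz": 5,"rz": -1.44,"claw": 0},{"dx": 16.4,"dy": -9.2,"dz": 5,"rz": -1.44,"claw": 0},{"dx": 16.4,"dy": -9.2,"dz": 5,"rz": -1.44,"claw": 0},{"dx": 16.4,"dy": -9.2,"dz": 5,"rz": -1.44,"claw": 0}])

```text
invalid input
```

```bash
python3 - <<'E'
from h import *
delta(.5325,.164,.15,-.13)
E
```

```text
t 0.15 pos [6.245e-01 1.000e-04 2.303e-01] w 0.999 F [ 0.4  0.7 -0.5]
d [16.39 -9.19  8.05] r [-1.000e-03 -1.000e-03 -1.441e+00] deg 82.5 j6 -0.12
```

Request:
play_rows(commands=[{"dx": 16.4,"dy": -9.2,"dz": 5,"rx": 0,"ry": 0,"rz": -1.44,"claw": 0},{"dx": 16.4,"dy": -9.2,"dz": 5,"rx": 0,"ry": 0,"rz": -1.44,"claw": 0},{"dx": 16.4,"dy": -9.2,"dz": 5,"rx": 0,"ry": 0,"rz": -1.44,"claw": 0},{"dx": 16.4,"dy": -9.2,"dz": 5,"rx": 0,"ry": 0,"rz": -1.44,"claw": 0},{"dx": 16.4,"dy": -9.2,"dz": 5,"rx": 0,"ry": 0,"rz": -1.44,"claw": 0}])

```text
time: 0.65
tool_pos: [0.5284, 0.1676, 0.1776]
tool_rot: [-0.003, 0.394, 0.919, -0.001]
contact_force: [0.1, -0.4, 0.0]
gripper_width: 1.001
```

```bash
python3 - <<'E'
from h import *
delta(.5325,.164,.15,-.13)
E
```

```text
t 0.65 pos [0.5284 0.1676 0.1776] w 1.001 F [ 0.1 -0.4  0. ]
d [-0.56  0.06  2.75] r [-0.002 -0.006 -0.679] deg 38.9 j6 -0.59
```

Request:
play_rows(commands=[{"dx": -0.6,"dy": 0,"dz": 1,"rx": 0,"ry": 0,"rz": -0.68,"claw": 0},{"dx": -0.6,"dy": 0,"dz": 1,"rx": 0,"ry": 0,"rz": -0.68,"claw": 0},{"dx": -0.6,"dy": 0,"dz": 1,"rx": 0,"ry": 0,"rz": -0.68,"claw": 0},{"dx": -0.6,"dy": 0,"dz": 1,"rx": 0,"ry": 0,"rz": -0.68,"claw": 0},{"dx": -0.6,"dy": 0,"dz": 1,"rx": 0,"ry": 0,"rz": -0.68,"claw": 0}])

```text
time: 1.15
tool_pos: [0.5321, 0.1633, 0.1671]
tool_rot: [-0.004, 0.062, 0.998, 0.0]
contact_force: [0.1, -0.1, 0.2]
gripper_width: 1.001
```

```bash
cat > look.py <<'E'
import sys
from h import *
fn=sys.argv[1]; s,im=snap('wrist',fn); 
import json; json.dump({'tool_pos':list(map(float,s['tool_pos'])),'tool_rot':list(map(float,s['tool_rot']))},open('last.json','w'))
cv2.imwrite('pics/'+fn,cv2.resize(im,(800,600),interpolation=cv2.INTER_CUBIC))
E
python3 look.py w1.png
```

```text
(no output)
```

View pics/w1.png

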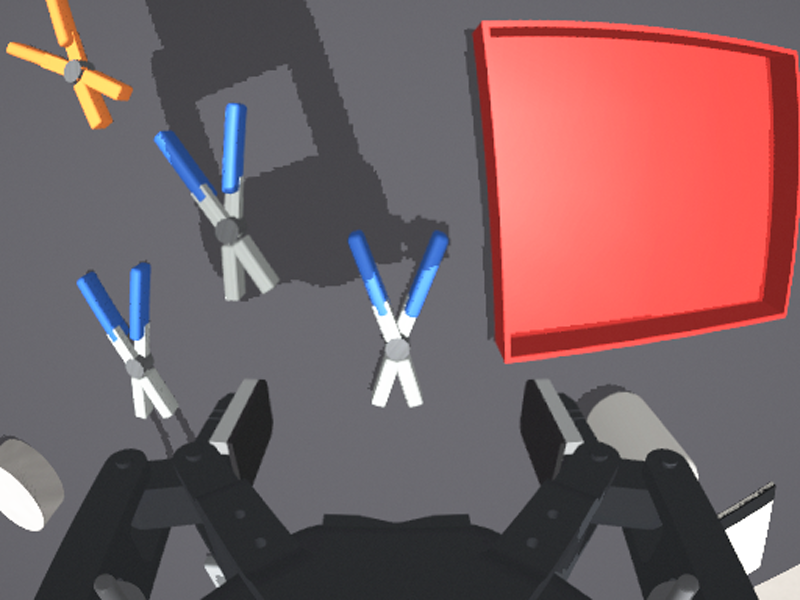

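```bash
cat > cl.py <<'E'
from h import *
import json
np.set_printoptions(precision=4,suppress=True)
def clamp(pts,z=.02):
    s=json.load(open('last.json'))
    w=wun(s,np.array(pts)*.64,z)[:,:2]; v=w[0]-(w[1]+w[2])/2; u=(w[3]+w[4])/2-(w[1]+w[2])/2
    y=np.arctan2(u[1],u[0]); d=np.array([np.cos(y),np.sin(y)])
    print('pin',w[0],'yaw',np.arctan2(v[1],v[0]).round(3),y.round(3),'lens',np.linalg.norm(w[1]-w[0]).round(4),np.linalg.norm(w[2]-w[0]).round(4),'grasp58',w[0]-.058*d)
    return w,y
E
python3 - <<'E'
from cl import *
clamp([(398,348),(357,237),(440,238),(380,404),(414,402)])
clamp([(228,231),(162,137),(235,107),(266,290),(232,296)])
clamp([(138,368),(85,276),(142,266),(165,414),(140,414)])
s=json.load(open('last.json'))
r=wun(s,np.array([(485,24),(507,360),(785,316)])*.64,.035);print(r)
delta(.532,.164,.004,-.13)
E
```

```text
pin [0.5893 0.1585] yaw -0.128 -0.132 lens 0.0825 0.082 grasp58 [0.5318 0.1661]
pin [0.4921 0.0569] yaw 0.109 0.112 lens 0.0801 0.0817 grasp58 [0.4344 0.0505]
pin [ 0.5865 -0.0497] yaw -0.052 -0.059 lens 0.0843 0.0868 grasp58 [ 0.5286 -0.0462]
[[0.3856 0.2352 0.035 ]
 [0.6011 0.2315 0.035 ]
 [0.6065 0.4887 0.035 ]]
t 1.20 pos [0.5322 0.1632 0.1671] w 1.001 F [-0.5  0.3 -0.4]
d [-0.09  0.07 16.31] r [-0.    -0.007  0.007] deg 0.6 j6 -1.29
```

Request:
play_rows(commands=[{"dx": 0,"dy": 0.25,"dz": 4.5,"rx": 0,"ry": 0,"rz": 0,"claw": 0},{"dx": 0,"dy": 0.25,"dz": 9,"rx": 0,"ry": 0,"rz": 0,"claw": 0},{"dx": 0,"dy": 0.25,"dz": 13,"rx": 0,"ry": 0,"rz": 0,"claw": 0},{"dx": 0,"dy": 0.25,"dz": 15.5,"rx": 0,"ry": 0,"rz": 0,"claw": 0},{"dx": 0,"dy": 0.25,"dz": 16.2,"rx": 0,"ry": 0,"rz": 0,"claw": 0}])

```text
time: 1.7
tool_pos: [0.528, 0.1653, 0.001]
tool_rot: [-0.007, 0.062, 0.998, -0.001]
contact_force: [-0.9, 0.7, 0.3]
gripper_width: 1.001
```

Request:
play_rows(commands=[{"dx": 0,"dy": 0,"dz": 0,"rx": 0,"ry": 0,"rz": 0,"claw": 0.2},{"dx": 0,"dy": 0,"dz": 0,"rx": 0,"ry": 0,"rz": 0,"claw": 0.4},{"dx": 0,"dy": 0,"dz": 0,"rx": 0,"ry": 0,"rz": 0,"claw": 0.6},{"dx": 0,"dy": 0,"dz": 0,"rx": 0,"ry": 0,"rz": 0,"claw": 0.8},{"dx": 0,"dy": 0,"dz": 0,"rx": 0,"ry": 0,"rz": 0,"claw": 1}])

```text
time: 2.2
tool_pos: [0.5297, 0.1656, 0.0031]
tool_rot: [-0.005, 0.062, 0.998, -0.0]
contact_force: [-0.3, 0.3, 5.5]
gripper_width: 0.668
```

Request:
play_rows(commands=[{"dx": 0,"dy": 0,"dz": 0,"rx": 0,"ry": 0,"rz": 0,"claw": 1},{"dx": 0,"dy": 0,"dz": 0,"rx": 0,"ry": 0,"rz": 0,"claw": 1},{"dx": 0,"dy": 0,"dz": 0,"rx": 0,"ry": 0,"rz": 0,"claw": 1},{"dx": 0,"dy": 0,"dz": 0,"rx": 0,"ry": 0,"rz": 0,"claw": 1},{"dx": 0,"dy": 0,"dz": 0,"rx": 0,"ry": 0,"rz": 0,"claw": 1}])

```text
time: 2.7
tool_pos: [0.5298, 0.1656, 0.0031]
tool_rot: [-0.005, 0.062, 0.998, -0.0]
contact_force: [-0.1, 0.4, 0.6]
gripper_width: 0.664
```

```bash
python3 look.py w2.png; python3 -c "
from h import *
delta(.532,.166,.1,-.13)"
```

```text
t 2.75 pos [0.5298 0.1656 0.0031] w 0.664 F [0.6 0.3 1.4]
d [-0.11  0.06 -9.69] r [-0.001 -0.011  0.005] deg 0.7 j6 -1.28
```

View pics/w2.png

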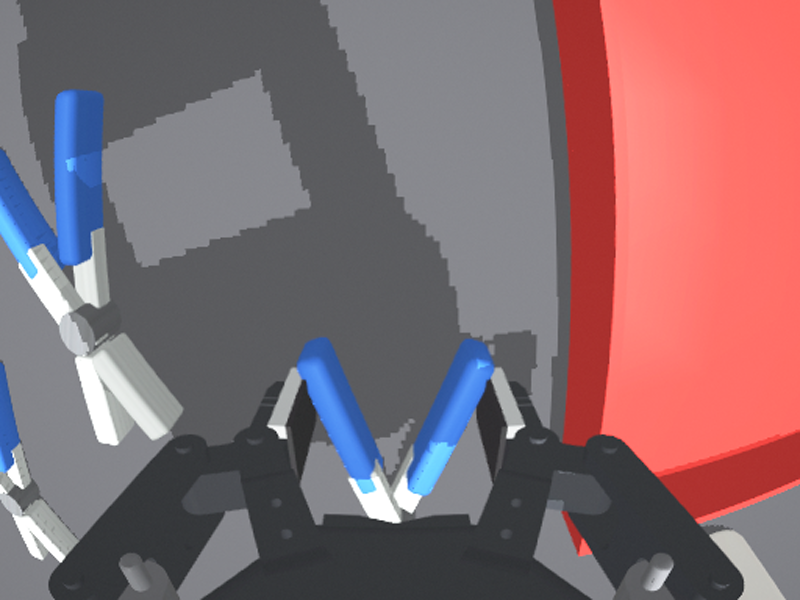

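Request:
play_rows(commands=[{"dx": 0,"dy": 0,"dz": -0.5,"rx": 0,"ry": 0,"rz": 0,"claw": 1},{"dx": 0,"dy": 0,"dz": -2,"rx": 0,"ry": 0,"rz": 0,"claw": 1},{"dx": 0,"dy": 0,"dz": -4,"rx": 0,"ry": 0,"rz": 0,"claw": 1},{"dx": 0,"dy": 0,"dz": -6.5,"rx": 0,"ry": 0,"rz": 0,"claw": 1},{"dx": 0,"dy": 0,"dz": -8,"rx": 0,"ry": 0,"rz": 0,"claw": 1}])

```text
time: 3.25
tool_pos: [0.5317, 0.1658, 0.0861]
tool_rot: [-0.004, 0.062, 0.998, 0.0]
contact_force: [0.9, 0.1, -1.5]
gripper_width: 0.669
```

```bash
python3 look.py w3.png; python3 -c "
from h import *
delta(.4535,.300,.085,-.03)"
```

```text
t 3.30 pos [0.5332 0.1661 0.0884] w 0.670 F [0.6 0.8 0.6]
d [ 9.57 12.3   0.39] r [ 0.001 -0.004 -0.094] deg 5.4 j6 -1.28
```

View pics/w3.png

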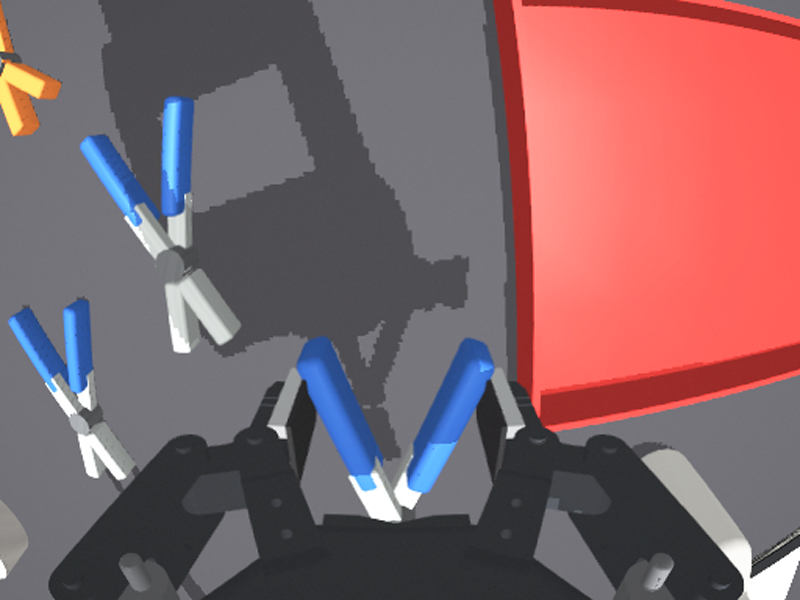

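Request:
play_rows(commands=[{"dx": 2,"dy": 2.5,"dz": 0,"rx": 0,"ry": 0,"rz": -0.02,"claw": 1},{"dx": 4.5,"dy": 5.5,"dz": 0,"rx": 0,"ry": 0,"rz": -0.05,"claw": 1},{"dx": 7,"dy": 9,"dz": 0,"rx": 0,"ry": 0,"rz": -0.08,"claw": 1},{"dx": 9,"dy": 11.5,"dz": 0,"rx": 0,"ry": 0,"rz": -0.1,"claw": 1},{"dx": 9.6,"dy": 12.3,"dz": 0,"rx": 0,"ry": 0,"rz": -0.1,"claw": 1}])

```text
time: 3.8
tool_pos: [0.4512, 0.3019, 0.0884]
tool_rot: [-0.003, 0.011, 1.0, 0.001]
contact_force: [0.7, 0.4, -0.8]
gripper_width: 0.671
```

```bash
python3 look.py w4.png; python3 -c "
from h import *
delta(.4535,.300,.0075,-.03)"
```

```text
t 3.85 pos [0.4514 0.302  0.0884] w 0.667 F [-0.7  1.4 -1.7]
d [-0.25 -0.21  8.09] r [ 0.002 -0.005  0.008] deg 0.6 j6 -1.1
```

View pics/w4.png

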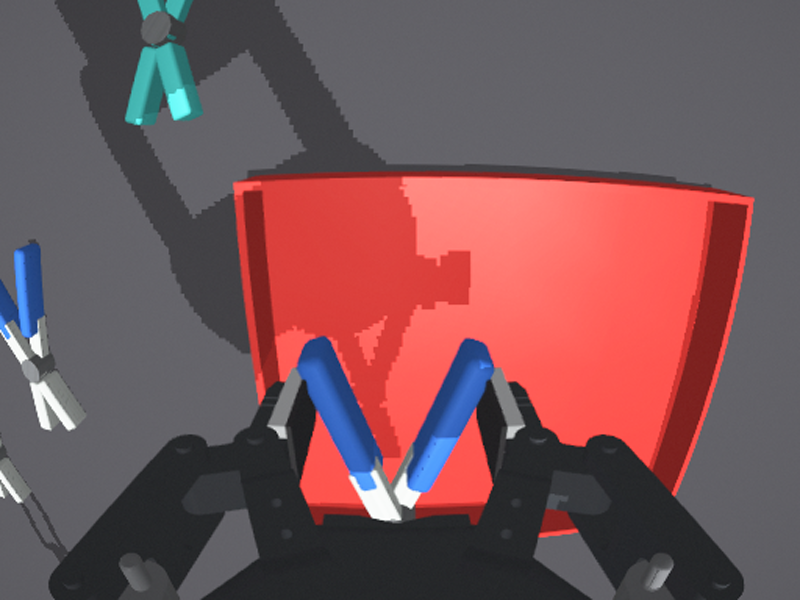

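Request:
play_rows(commands=[{"dx": 0,"dy": 0,"dz": 3,"rx": 0,"ry": 0,"rz": 0,"claw": 1},{"dx": 0,"dy": 0,"dz": 5.5,"rx": 0,"ry": 0,"rz": 0,"claw": 1},{"dx": 0,"dy": 0,"dz": 7.3,"rx": 0,"ry": 0,"rz": 0,"claw": 1},{"dx": 0,"dy": 0,"dz": 8,"rx": 0,"ry": 0,"rz": 0,"claw": 1},{"dx": 0,"dy": 0,"dz": 8,"rx": 0,"ry": 0,"rz": 0,"claw": 1}])

```text
time: 4.35
tool_pos: [0.4513, 0.3011, 0.0082]
tool_rot: [-0.003, 0.011, 1.0, 0.0]
contact_force: [0.1, -0.4, -0.1]
gripper_width: 0.668
```

Request:
play_rows(commands=[{"dx": 0,"dy": 0,"dz": 0,"rx": 0,"ry": 0,"rz": 0,"claw": 0.2},{"dx": 0,"dy": 0,"dz": 0,"rx": 0,"ry": 0,"rz": 0,"claw": 0},{"dx": 0,"dy": 0,"dz": 0,"rx": 0,"ry": 0,"rz": 0,"claw": 0},{"dx": 0,"dy": 0,"dz": -3,"rx": 0,"ry": 0,"rz": 0,"claw": 0},{"dx": 0,"dy": 0,"dz": -8,"rx": 0,"ry": 0,"rz": 0,"claw": 0}])

```text
time: 4.85
tool_pos: [0.4489, 0.2995, 0.0853]
tool_rot: [-0.007, 0.012, 1.0, -0.002]
contact_force: [0.3, 0.8, 0.1]
gripper_width: 0.997
```

```bash
python3 -c "
from h import *
delta(.45,.051,.17,.11)"
```

```text
t 4.85 pos [0.4489 0.2995 0.0853] w 0.997 F [0.3 0.8 0.1]
d [ -0.57 -24.87  -8.4 ] r [-0.003 -0.014 -0.133] deg 7.7 j6 -1.1
```

Request:
play_rows(commands=[{"dx": -0.3,"dy": -4,"dz": -3,"rx": 0,"ry": 0,"rz": -0.03,"claw": 0},{"dx": -0.5,"dy": -9,"dz": -5,"rx": 0,"ry": 0,"rz": -0.06,"claw": 0},{"dx": -0.5,"dy": -14,"dz": -8,"rx": 0,"ry": -0.01,"rz": -0.1,"claw": 0},{"dx": -0.5,"dy": -20,"dz": -8.4,"rx": 0,"ry": -0.01,"rz": -0.13,"claw": 0},{"dx": -0.5,"dy": -24.8,"dz": -8.4,"rx": 0,"ry": -0.01,"rz": -0.13,"claw": 0}])

```text
time: 5.35
tool_pos: [0.4506, 0.0692, 0.1717]
tool_rot: [0.001, -0.054, 0.999, -0.001]
contact_force: [0.3, 0.6, 1.0]
gripper_width: 0.999
```

Request:
play_rows(commands=[{"dx": 0,"dy": 0,"dz": 0,"rx": 0,"ry": 0,"rz": 0,"claw": 0}])

```text
time: 5.45
tool_pos: [0.451, 0.0645, 0.1728]
tool_rot: [0.002, -0.051, 0.999, -0.002]
contact_force: [-0.2, 1.1, -0.3]
gripper_width: 1.0
```

```bash
python3 look.py w5.png; python3 -c "
from h import *
delta(.434,.051,.003,.11)"
```

```text
t 5.50 pos [0.4512 0.0666 0.1731] w 1.000 F [1.1 0.3 0.2]
d [ 1.94 -1.31 17.  ] r [-0.004  0.004 -0.007] deg 0.5 j6 -1.69
```

View pics/w5.png

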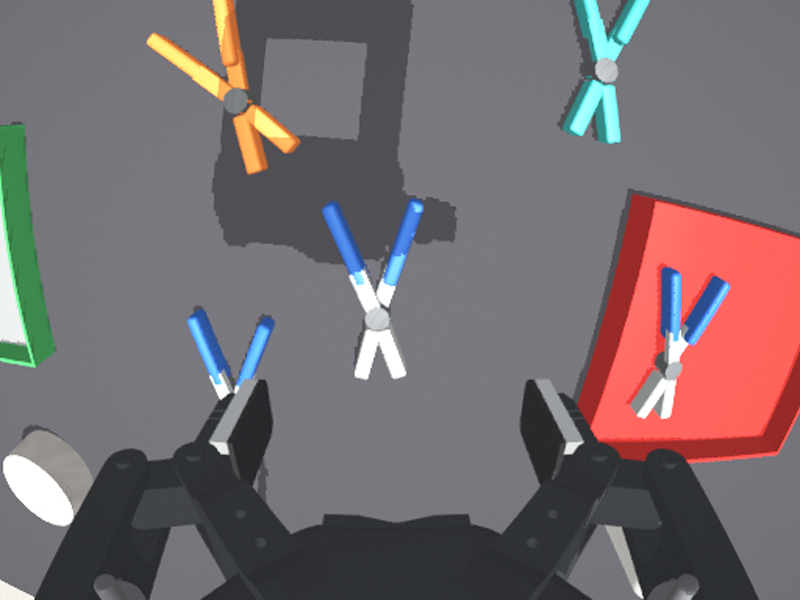

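```bash
python3 - <<'E'
from cl import *
clamp([(377,318),(329,206),(417,205),(362,377),(398,375)])
clamp([(671,370),(673,270),(724,282),(640,413),(667,414)],.024)
s=json.load(open('last.json'));print(s)
delta(.434,.051,.003,.11)
E
```

```text
pin [0.4912 0.0556] yaw 0.123 0.126 lens 0.0833 0.0825 grasp58 [0.4337 0.0483]
pin [0.514  0.2968] yaw 0.003 -0.006 lens 0.0871 0.0838 grasp58 [0.456  0.2971]
{'tool_pos': [0.45098173387756163, 0.06451962864334497, 0.1727757910444057], 'tool_rot': [0.0017292573561712348, -0.05072330693235227, 0.9987081673708132, -0.002480368858513513]}
t 5.50 pos [0.4512 0.0666 0.1731] w 1.000 F [1.1 0.3 0.2]
d [ 1.94 -1.31 17.  ] r [-0.004  0.004 -0.007] deg 0.5 j6 -1.69
```

Request:
play_rows(commands=[{"dx": 1.9,"dy": -1.5,"dz": 4.5,"rx": 0,"ry": 0,"rz": -0.015,"claw": 0},{"dx": 1.9,"dy": -1.5,"dz": 9,"rx": 0,"ry": 0,"rz": -0.015,"claw": 0},{"dx": 1.9,"dy": -1.5,"dz": 13.5,"rx": 0,"ry": 0,"rz": -0.015,"claw": 0},{"dx": 1.9,"dy": -1.5,"dz": 16,"rx": 0,"ry": 0,"rz": -0.015,"claw": 0},{"dx": 1.9,"dy": -1.5,"dz": 16.9,"rx": 0,"ry": 0,"rz": -0.015,"claw": 0}])

```text
time: 6.0
tool_pos: [0.4318, 0.0502, 0.0007]
tool_rot: [-0.001, -0.06, 0.998, -0.001]
contact_force: [-0.7, 0.8, 0.1]
gripper_width: 1.002
```

Request:
play_rows(commands=[{"dx": 0,"dy": 0,"dz": 0,"rx": 0,"ry": 0,"rz": 0,"claw": 0.2},{"dx": 0,"dy": 0,"dz": 0,"rx": 0,"ry": 0,"rz": 0,"claw": 0.4},{"dx": 0,"dy": 0,"dz": 0,"rx": 0,"ry": 0,"rz": 0,"claw": 0.6},{"dx": 0,"dy": 0,"dz": 0,"rx": 0,"ry": 0,"rz": 0,"claw": 0.8},{"dx": 0,"dy": 0,"dz": 0,"rx": 0,"ry": 0,"rz": 0,"claw": 1}])

```text
time: 6.5
tool_pos: [0.4337, 0.0499, 0.0032]
tool_rot: [0.001, -0.06, 0.998, -0.002]
contact_force: [-2.5, -1.1, 8.7]
gripper_width: 0.255
```

Request:
play_rows(commands=[{"dx": 0,"dy": 0,"dz": 0,"rx": 0,"ry": 0,"rz": 0,"claw": 1},{"dx": 0,"dy": 0,"dz": 0,"rx": 0,"ry": 0,"rz": 0,"claw": 1},{"dx": 0,"dy": 0,"dz": 0,"rx": 0,"ry": 0,"rz": 0,"claw": 1},{"dx": 0,"dy": 0,"dz": 0,"rx": 0,"ry": 0,"rz": 0,"claw": 1},{"dx": 0,"dy": 0,"dz": 0,"rx": 0,"ry": 0,"rz": 0,"claw": 1}])

```text
time: 7.0
tool_pos: [0.4338, 0.0499, 0.0032]
tool_rot: [0.001, -0.06, 0.998, -0.002]
contact_force: [0.1, 0.3, 1.1]
gripper_width: 0.258
```

```bash
python3 look.py w6.png; python3 -c "
from h import *
delta(.434,.051,.003,.11)"
```

```text
t 7.05 pos [0.4338 0.0499 0.0033] w 0.260 F [0.4 0.1 1.1]
d [-0.03  0.11  0.03] r [-0.004  0.001  0.01 ] deg 0.6 j6 -1.74
```

View pics/w6.png

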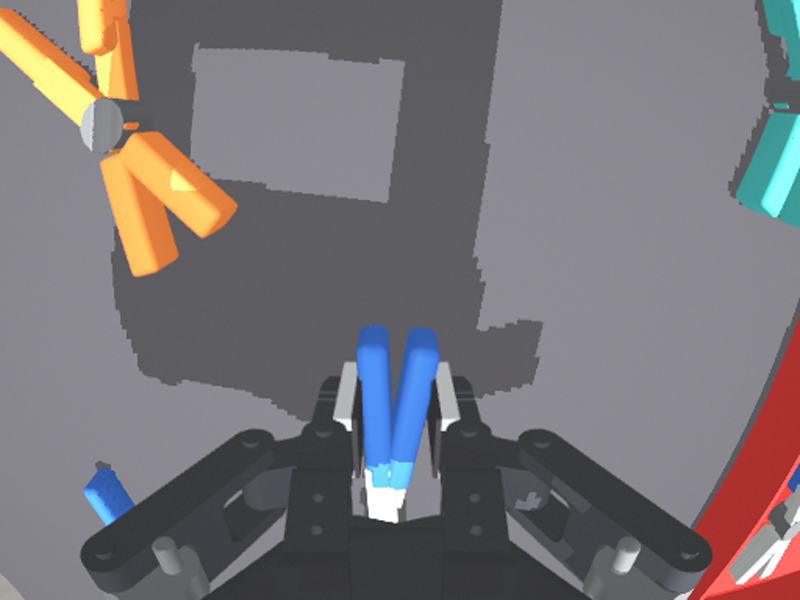

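Request:
play_rows(commands=[{"dx": 0,"dy": 0,"dz": -1,"rx": 0,"ry": 0,"rz": 0,"claw": 1},{"dx": 0,"dy": 0,"dz": -3.5,"rx": 0,"ry": 0,"rz": 0,"claw": 1},{"dx": 0,"dy": 0,"dz": -6.5,"rx": 0,"ry": 0,"rz": 0,"claw": 1},{"dx": 0,"dy": 0,"dz": -9,"rx": 0,"ry": 0,"rz": 0,"claw": 1},{"dx": 0,"dy": 0,"dz": -10,"rx": 0,"ry": 0,"rz": 0,"claw": 1}])

```text
time: 7.55
tool_pos: [0.4352, 0.0502, 0.1065]
tool_rot: [0.003, -0.06, 0.998, -0.002]
contact_force: [0.2, -0.2, -1.6]
gripper_width: 0.251
```

```bash
python3 -c "
from h import *
delta(.4254,-.3108,.1,.059)"
```

```text
t 7.55 pos [0.4352 0.0502 0.1065] w 0.251 F [ 0.2 -0.2 -1.6]
d [  5.31 -35.72   0.77] r [-0.004  0.006  0.061] deg 3.5 j6 -1.74
```

Request:
play_rows(commands=[{"dx": 0.5,"dy": -3,"dz": 0,"rx": 0,"ry": 0,"rz": 0,"claw": 1},{"dx": 1,"dy": -7,"dz": 0,"rx": 0,"ry": 0,"rz": 0,"claw": 1},{"dx": 1.8,"dy": -11,"dz": 0,"rx": 0,"ry": 0,"rz": 0.03,"claw": 1},{"dx": 2.5,"dy": -15,"dz": 0,"rx": 0,"ry": 0,"rz": 0.06,"claw": 1},{"dx": 3,"dy": -19,"dz": 0,"rx": 0,"ry": 0,"rz": 0.06,"claw": 1}])

```text
time: 8.05
tool_pos: [0.4271, -0.1432, 0.1063]
tool_rot: [0.003, -0.03, 1.0, -0.002]
contact_force: [0.2, 0.1, -1.2]
gripper_width: 0.272
```

```bash
python3 -c "
from h import *
delta(.4254,-.3108,.1,.059)"
```

```text
t 8.05 pos [ 0.4271 -0.1432  0.1063] w 0.272 F [ 0.2  0.1 -1.2]
d [  1.18 -16.72   0.68] r [-0.003  0.005  0.001] deg 0.4 j6 -2.12
```

Request:
play_rows(commands=[{"dx": 0.3,"dy": -4,"dz": 0,"rx": 0,"ry": 0,"rz": 0,"claw": 1},{"dx": 0.6,"dy": -8,"dz": 0,"rx": 0,"ry": 0,"rz": 0,"claw": 1},{"dx": 0.9,"dy": -12,"dz": 0,"rx": 0,"ry": 0,"rz": 0,"claw": 1},{"dx": 1.2,"dy": -15,"dz": 0,"rx": 0,"ry": 0,"rz": 0,"claw": 1},{"dx": 1.2,"dy": -16.7,"dz": 0,"rx": 0,"ry": 0,"rz": 0,"claw": 1}])

```text
time: 8.55
tool_pos: [0.4243, -0.3124, 0.1061]
tool_rot: [0.002, -0.029, 1.0, -0.001]
contact_force: [-0.2, 1.3, -0.7]
gripper_width: 0.251
```

Request:
play_rows(commands=[{"dx": 0,"dy": 0,"dz": 0,"rx": 0,"ry": 0,"rz": 0,"claw": 1}])

```text
time: 8.65
tool_pos: [0.4241, -0.3135, 0.1057]
tool_rot: [0.002, -0.028, 1.0, -0.001]
contact_force: [-1.0, 0.1, -0.9]
gripper_width: 0.253
```

```bash
python3 look.py w7.png; python3 -c "
from h import *
delta(.4254,-.3108,.0083,.059)"
```

```text
t 8.70 pos [ 0.4239 -0.3124  0.1053] w 0.251 F [-0.3  0.1 -0.9]
d [-0.13  0.16  9.7 ] r [-0.001  0.003 -0.003] deg 0.2 j6 -2.4
```

View pics/w7.png

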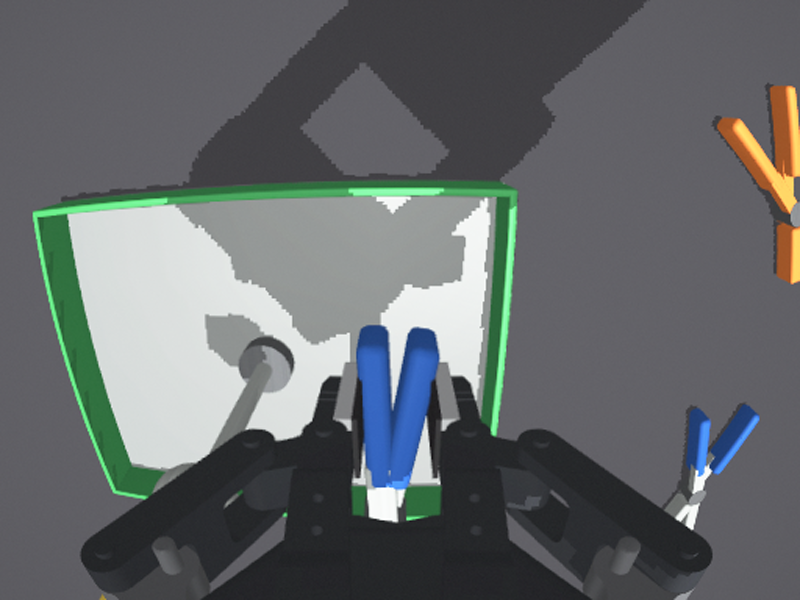

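Request:
play_rows(commands=[{"dx": -0.1,"dy": 0.3,"dz": 3,"rx": 0,"ry": 0,"rz": 0,"claw": 1},{"dx": -0.1,"dy": 0.3,"dz": 6,"rx": 0,"ry": 0,"rz": 0,"claw": 1},{"dx": -0.1,"dy": 0.3,"dz": 8.5,"rx": 0,"ry": 0,"rz": 0,"claw": 1},{"dx": -0.1,"dy": 0.3,"dz": 9.5,"rx": 0,"ry": 0,"rz": 0,"claw": 1},{"dx": -0.1,"dy": 0.3,"dz": 9.6,"rx": 0,"ry": 0,"rz": 0,"claw": 1}])

```text
time: 9.2
tool_pos: [0.4248, -0.3075, 0.0088]
tool_rot: [0.001, -0.029, 1.0, 0.001]
contact_force: [0.2, 0.1, -1.8]
gripper_width: 0.252
```

Request:
play_rows(commands=[{"dx": 0,"dy": 0,"dz": 0,"rx": 0,"ry": 0,"rz": 0,"claw": 0.6},{"dx": 0,"dy": 0,"dz": 0,"rx": 0,"ry": 0,"rz": 0,"claw": 0.5},{"dx": 0,"dy": 0,"dz": 0,"rx": 0,"ry": 0,"rz": 0,"claw": 0.5},{"dx": 0,"dy": 0,"dz": -2,"rx": 0,"ry": 0,"rz": 0,"claw": 0.5},{"dx": 0,"dy": 0,"dz": -6,"rx": 0,"ry": 0,"rz": 0,"claw": 0.5}])

```text
time: 9.7
tool_pos: [0.4225, -0.3055, 0.0663]
tool_rot: [-0.002, -0.029, 1.0, 0.003]
contact_force: [-0.2, -0.4, -0.1]
gripper_width: 0.491
```

```bash
python3 -c "
from h import *
delta(.51,-.05,.17,-.05)"
```

```text
t 9.70 pos [ 0.4225 -0.3055  0.0663] w 0.491 F [-0.2 -0.4 -0.1]
d [-10.16  25.08 -10.23] r [ 0.007 -0.004  0.108] deg 6.2 j6 -2.4
```

Request:
play_rows(commands=[{"dx": -1,"dy": 2,"dz": -4,"rx": 0,"ry": 0,"rz": 0,"claw": 0.4},{"dx": -3,"dy": 7,"dz": -8,"rx": 0,"ry": 0,"rz": 0.05,"claw": 0.2},{"dx": -6,"dy": 12,"dz": -10,"rx": 0,"ry": 0,"rz": 0.1,"claw": 0},{"dx": -8,"dy": 17,"dz": -10.2,"rx": 0,"ry": 0,"rz": 0.1,"claw": 0},{"dx": -10,"dy": 22,"dz": -10.2,"rx": 0,"ry": 0,"rz": 0.1,"claw": 0}])

```text
time: 10.2
tool_pos: [0.5005, -0.1117, 0.1702]
tool_rot: [0.0, 0.022, 1.0, 0.002]
contact_force: [1.5, 0.0, -1.1]
gripper_width: 0.996
```

Request:
play_rows(commands=[{"dx": 0,"dy": 3.5,"dz": 0,"rx": 0,"ry": 0,"rz": 0,"claw": 0},{"dx": 0,"dy": 3.5,"dz": 0,"rx": 0,"ry": 0,"rz": 0,"claw": 0},{"dx": 0,"dy": 3.5,"dz": 0,"rx": 0,"ry": 0,"rz": 0,"claw": 0}])

```text
time: 10.5
tool_pos: [0.5021, -0.0763, 0.1709]
tool_rot: [0.001, 0.021, 1.0, 0.002]
contact_force: [-0.3, 0.1, -0.6]
gripper_width: 1.003
```

```bash
python3 look.py w8.png; python3 -c "
from h import *
delta(.5286,-.052,.003,-.03)"
```

```text
t 10.55 pos [ 0.502  -0.0771  0.1706] w 1.002 F [0.8 0.3 0. ]
d [-2.53  2.55 16.77] r [ 0.004  0.001 -0.013] deg 0.8 j6 -1.83
```

View pics/w8.png

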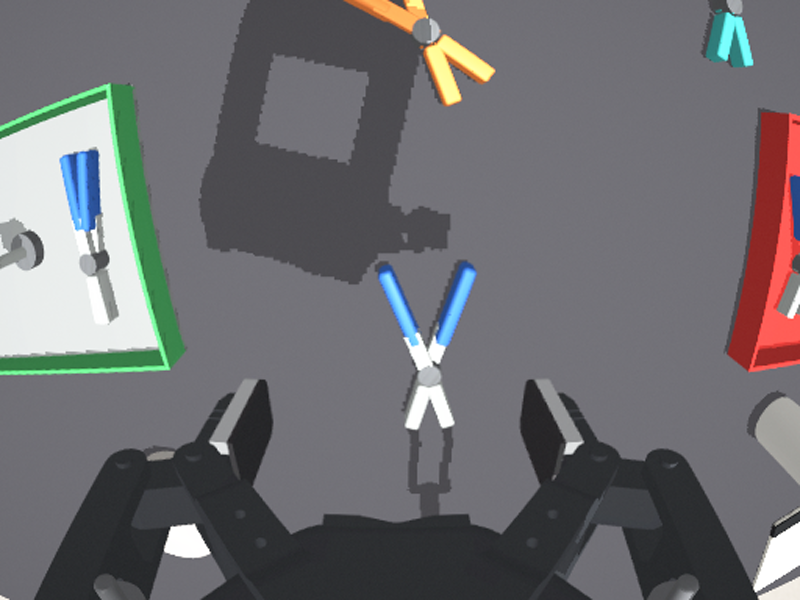

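```bash
python3 - <<'E'
from cl import *
clamp([(428,375),(385,267),(470,267),(413,428),(446,425)])
delta(.5286,-.052,.003,-.05)
E
```

```text
pin [ 0.586 -0.055] yaw -0.015 -0.004 lens 0.0868 0.0854 grasp58 [ 0.528  -0.0548]
t 10.55 pos [ 0.502  -0.0771  0.1706] w 1.002 F [0.8 0.3 0. ]
d [-2.53  2.55 16.77] r [0.004 0.001 0.007] deg 0.5 j6 -1.83
```

Request:
play_rows(commands=[{"dx": -2.5,"dy": 2.3,"dz": 4.5,"rx": 0,"ry": 0,"rz": -0.03,"claw": 0},{"dx": -2.5,"dy": 2.3,"dz": 9,"rx": 0,"ry": 0,"rz": -0.03,"claw": 0},{"dx": -2.5,"dy": 2.3,"dz": 13.5,"rx": 0,"ry": 0,"rz": -0.03,"claw": 0},{"dx": -2.5,"dy": 2.3,"dz": 16,"rx": 0,"ry": 0,"rz": -0.03,"claw": 0},{"dx": -2.5,"dy": 2.3,"dz": 16.6,"rx": 0,"ry": 0,"rz": -0.03,"claw": 0}])

```text
time: 11.05
tool_pos: [0.5247, -0.0551, 0.0005]
tool_rot: [-0.003, 0.008, 1.0, 0.003]
contact_force: [-0.2, 0.2, 0.3]
gripper_width: 1.002
```

Request:
play_rows(commands=[{"dx": 0,"dy": 0,"dz": 0,"rx": 0,"ry": 0,"rz": 0,"claw": 0.2},{"dx": 0,"dy": 0,"dz": 0,"rx": 0,"ry": 0,"rz": 0,"claw": 0.4},{"dx": 0,"dy": 0,"dz": 0,"rx": 0,"ry": 0,"rz": 0,"claw": 0.6},{"dx": 0,"dy": 0,"dz": 0,"rx": 0,"ry": 0,"rz": 0,"claw": 0.8},{"dx": 0,"dy": 0,"dz": 0,"rx": 0,"ry": 0,"rz": 0,"claw": 1}])

```text
time: 11.55
tool_pos: [0.5265, -0.0557, 0.0032]
tool_rot: [-0.002, 0.008, 1.0, 0.002]
contact_force: [-2.7, 0.8, 8.1]
gripper_width: 0.257
```

Request:
play_rows(commands=[{"dx": 0,"dy": 0,"dz": 0,"rx": 0,"ry": 0,"rz": 0,"claw": 1},{"dx": 0,"dy": 0,"dz": 0,"rx": 0,"ry": 0,"rz": 0,"claw": 1},{"dx": 0,"dy": 0,"dz": 0,"rx": 0,"ry": 0,"rz": 0,"claw": 1},{"dx": 0,"dy": 0,"dz": 0,"rx": 0,"ry": 0,"rz": 0,"claw": 1},{"dx": 0,"dy": 0,"dz": 0,"rx": 0,"ry": 0,"rz": 0,"claw": 1}])

```text
time: 12.05
tool_pos: [0.5267, -0.0556, 0.0033]
tool_rot: [-0.001, 0.008, 1.0, 0.002]
contact_force: [0.5, 0.5, 1.1]
gripper_width: 0.255
```

```bash
python3 look.py w9.png; python3 -c "
from h import *
delta(.434,.051,.003,.11)"
```

```text
t 12.10 pos [ 0.5267 -0.0556  0.0033] w 0.256 F [1.  1.2 0.4]
d [ 9.43 10.52  0.11] r [ 0.005 -0.003 -0.125] deg 7.2 j6 -1.81
```

View pics/w9.png

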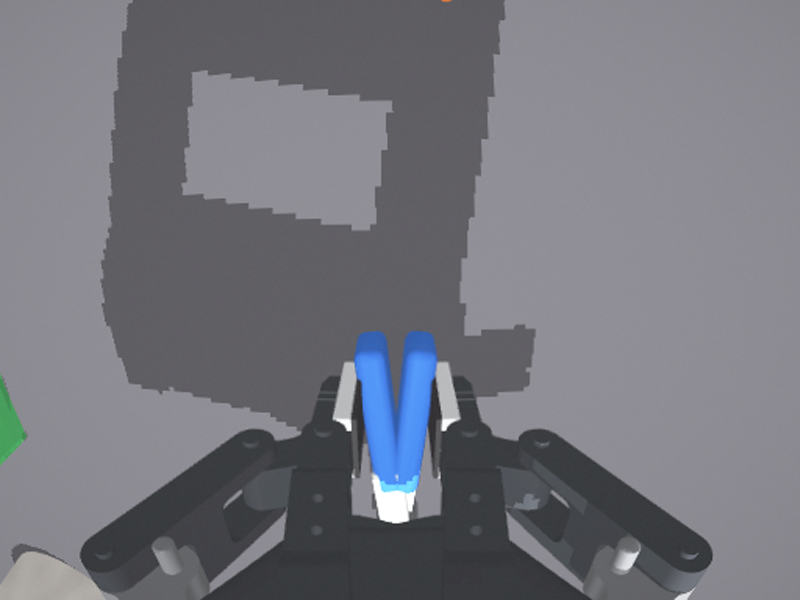

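Request:
play_rows(commands=[{"dx": 0,"dy": 0,"dz": -2,"rx": 0,"ry": 0,"rz": 0,"claw": 1},{"dx": 1,"dy": -0.5,"dz": -6.5,"rx": 0,"ry": 0,"rz": 0,"claw": 1},{"dx": 3,"dy": -2,"dz": -11,"rx": 0,"ry": 0,"rz": 0,"claw": 1},{"dx": 5,"dy": -4.5,"dz": -15.5,"rx": 0,"ry": 0,"rz": -0.03,"claw": 1},{"dx": 6,"dy": -7,"dz": -20,"rx": 0,"ry": 0,"rz": -0.06,"claw": 1}])

```text
time: 12.6
tool_pos: [0.4662, -0.1213, 0.196]
tool_rot: [-0.002, -0.024, 1.0, 0.003]
contact_force: [1.6, -0.2, -1.5]
gripper_width: 0.257
```

```bash
python3 -c "
from h import *
delta(.435,-.4736,.245,.059)"
```

```text
t 12.60 pos [ 0.4662 -0.1213  0.196 ] w 0.257 F [ 1.6 -0.2 -1.5]
d [  4.8  -35.02  -5.09] r [ 0.006 -0.004 -0.012] deg 0.8 j6 -2.03
```

Request:
play_rows(commands=[{"dx": 0.5,"dy": -4,"dz": -2.5,"rx": 0,"ry": 0,"rz": 0,"claw": 1},{"dx": 1,"dy": -8,"dz": -4.5,"rx": 0,"ry": 0,"rz": -0.01,"claw": 1},{"dx": 2,"dy": -12.5,"dz": -5.2,"rx": 0,"ry": 0,"rz": -0.01,"claw": 1},{"dx": 3,"dy": -17,"dz": -5.2,"rx": 0,"ry": 0,"rz": -0.01,"claw": 1},{"dx": 3.5,"dy": -21.5,"dz": -5.2,"rx": 0,"ry": 0,"rz": -0.01,"claw": 1}])

```text
time: 13.1
tool_pos: [0.4407, -0.3397, 0.2469]
tool_rot: [-0.002, -0.028, 1.0, 0.003]
contact_force: [1.8, -0.1, -1.6]
gripper_width: 0.256
```

```bash
python3 -c "
from h import *
delta(.435,-.4736,.245,.059)"
```

```text
t 13.10 pos [ 0.4407 -0.3397  0.2469] w 0.256 F [ 1.8 -0.1 -1.6]
d [  1.33 -13.34   0.12] r [ 0.006 -0.004 -0.002] deg 0.4 j6 -2.42
```

Request:
play_rows(commands=[{"dx": 0.4,"dy": -4.5,"dz": 0,"rx": 0,"ry": 0,"rz": 0,"claw": 1},{"dx": 0.8,"dy": -9,"dz": 0,"rx": 0,"ry": 0,"rz": 0,"claw": 1},{"dx": 1.3,"dy": -12,"dz": 0,"rx": 0,"ry": 0,"rz": 0,"claw": 1},{"dx": 1.3,"dy": -13.3,"dz": 0,"rx": 0,"ry": 0,"rz": 0,"claw": 1},{"dx": 1.3,"dy": -13.3,"dz": 0,"rx": 0,"ry": 0,"rz": 0,"claw": 1}])

```text
time: 13.6
tool_pos: [0.4348, -0.4739, 0.245]
tool_rot: [-0.003, -0.027, 1.0, 0.004]
contact_force: [0.3, 0.1, -2.1]
gripper_width: 0.256
```

```bash
python3 look.py w10.png; python3 -c "
from h import *
delta(.435,-.4736,.008,.059)"
```

```text
t 13.65 pos [ 0.4352 -0.4727  0.2453] w 0.257 F [ 0.5 -0.  -0.7]
d [-0.1  -0.27 23.73] r [ 0.008 -0.005 -0.003] deg 0.6 j6 -2.57
```

View pics/w10.png

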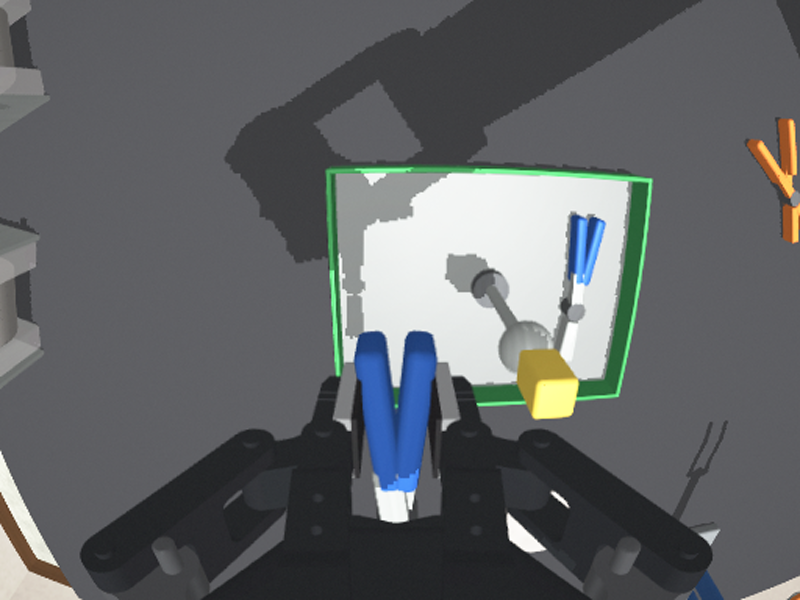

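```bash
python3 - <<'E'
from cl import *
s=json.load(open('last.json'))
print(wun(s,np.array([(329,172),(650,182),(618,394),(487,285)])*.64,[.035]*3+[.005]), wun(s,np.array([(542,361)])*.64,.193))
clamp([(575,312),(580,218),(600,222),(567,358),(567,358)],.025)
E
```

```text
[[ 0.3796 -0.5252  0.035 ]
 [ 0.3645 -0.2613  0.035 ]
 [ 0.5669 -0.248   0.035 ]
 [ 0.4728 -0.3889  0.005 ]] [[ 0.4505 -0.4     0.193 ]]
pin [ 0.4871 -0.3094] yaw 0.001 0.012 lens 0.0843 0.0827 grasp58 [ 0.4291 -0.3101]
```

Request:
play_rows(commands=[{"dx": -0.1,"dy": -0.5,"dz": 4,"rx": 0,"ry": 0,"rz": 0,"claw": 1},{"dx": -0.1,"dy": -0.5,"dz": 8,"rx": 0,"ry": 0,"rz": 0,"claw": 1},{"dx": -0.1,"dy": -0.5,"dz": 12,"rx": 0,"ry": 0,"rz": 0,"claw": 1},{"dx": -0.1,"dy": -0.5,"dz": 16,"rx": 0,"ry": 0,"rz": 0,"claw": 1},{"dx": -0.1,"dy": -0.5,"dz": 19,"rx": 0,"ry": 0,"rz": 0,"claw": 1}])

```text
time: 14.15
tool_pos: [0.4352, -0.4729, 0.0525]
tool_rot: [-0.004, -0.029, 1.0, 0.005]
contact_force: [-0.2, 0.4, -0.9]
gripper_width: 0.257
```

```bash
python3 -c "
from h import *
delta(.435,-.4755,.0085,.059)"
```

```text
t 14.15 pos [ 0.4352 -0.4729  0.0525] w 0.257 F [-0.2  0.4 -0.9]
d [ 0.  -0.3  4.4] r [ 0.011 -0.007 -0.001] deg 0.7 j6 -2.57
```

Request:
play_rows(commands=[{"dx": 0,"dy": -0.3,"dz": 1.5,"rx": 0.01,"ry": -0.01,"rz": 0,"claw": 1},{"dx": 0,"dy": -0.3,"dz": 3,"rx": 0.01,"ry": -0.01,"rz": 0,"claw": 1},{"dx": 0,"dy": -0.3,"dz": 4,"rx": 0.01,"ry": -0.01,"rz": 0,"claw": 1},{"dx": 0,"dy": -0.3,"dz": 4.3,"rx": 0.01,"ry": -0.01,"rz": 0,"claw": 1},{"dx": 0,"dy": -0.3,"dz": 4.3,"rx": 0.01,"ry": -0.01,"rz": 0,"claw": 1}])

```text
time: 14.65
tool_pos: [0.4354, -0.4755, 0.01]
tool_rot: [0.002, -0.029, 1.0, 0.0]
contact_force: [-0.3, -0.2, -1.4]
gripper_width: 0.261
```

Request:
play_rows(commands=[{"dx": 0,"dy": 0,"dz": 0,"rx": 0,"ry": 0,"rz": 0,"claw": 0.6},{"dx": 0,"dy": 0,"dz": 0,"rx": 0,"ry": 0,"rz": 0,"claw": 0.5},{"dx": 0,"dy": 0,"dz": 0,"rx": 0,"ry": 0,"rz": 0,"claw": 0.5},{"dx": 0,"dy": 0,"dz": -2,"rx": 0,"ry": 0,"rz": 0,"claw": 0.5},{"dx": 0,"dy": 0,"dz": -6,"rx": 0,"ry": 0,"rz": 0,"claw": 0.5}])

```text
time: 15.15
tool_pos: [0.4334, -0.4732, 0.0668]
tool_rot: [-0.0, -0.029, 1.0, 0.004]
contact_force: [0.0, -0.2, 0.0]
gripper_width: 0.502
```

Request:
play_rows(commands=[{"dx": 0,"dy": 0,"dz": -4,"rx": 0,"ry": 0,"rz": 0,"claw": 0.4},{"dx": 0,"dy": 0,"dz": -8,"rx": 0,"ry": 0,"rz": 0,"claw": 0.2},{"dx": 0,"dy": 0,"dz": -12,"rx": 0,"ry": 0,"rz": 0,"claw": 0},{"dx": 0,"dy": 0,"dz": -16,"rx": 0,"ry": 0,"rz": 0,"claw": 0},{"dx": 0,"dy": 0,"dz": -20,"rx": 0,"ry": 0,"rz": 0,"claw": 0}])

```text
time: 15.65
tool_pos: [0.4335, -0.4745, 0.2692]
tool_rot: [-0.0, -0.029, 1.0, 0.003]
contact_force: [0.5, -0.6, -0.1]
gripper_width: 1.0
```

```bash
python3 look.py w11.png; python3 -c "
from h import *
snap('side','s1.png');snap('scene','f1.png')
delta(.4745,-.388,.26,.059)"
```

```text
t 15.80 pos [ 0.4348 -0.4763  0.2725] w 1.001 F [-0.1  0.   0.5]
d [-4.48  8.58  1.26] r [-0.001  0.004 -0.001] deg 0.3 j6 -2.58
```

View pics/w11.png

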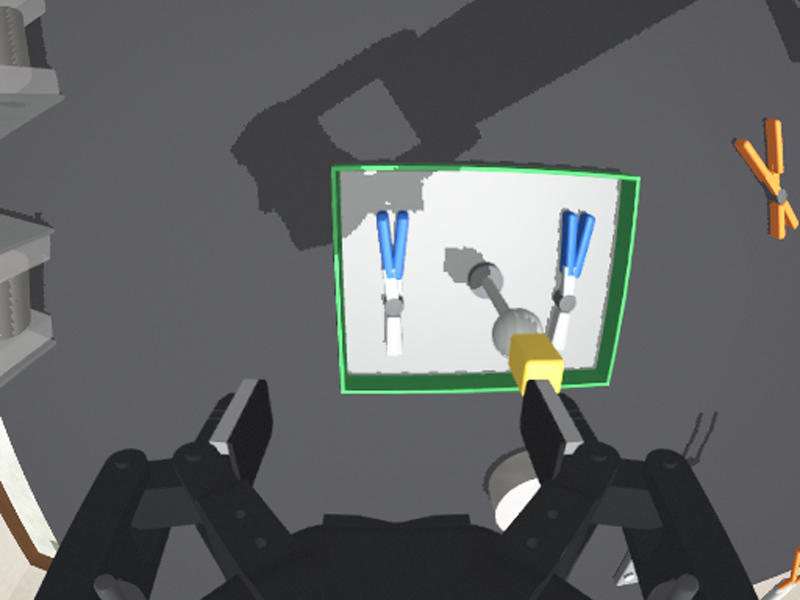

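View pics/s1.png

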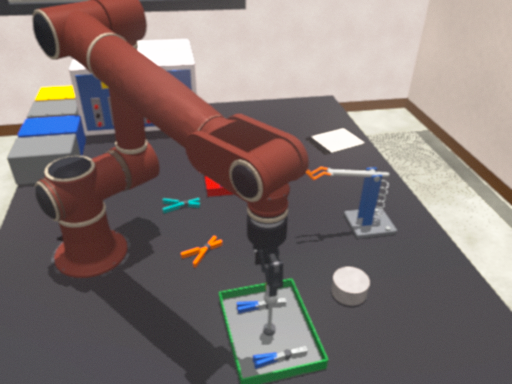

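View pics/f1.png

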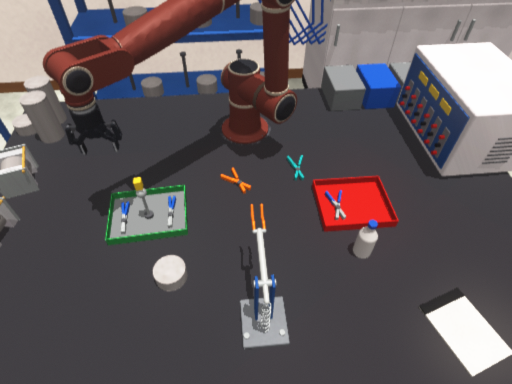

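```bash
python3 - <<'E'
import cv2
im=cv2.imread('pics/f1.png');cv2.imwrite('pics/c6.png',cv2.resize(im[195:345,225:305],None,fx=4,fy=4,interpolation=cv2.INTER_CUBIC)); cv2.imwrite('pics/c8.png',cv2.resize(im[195:255,230:290],None,fx=10,fy=10,interpolation=cv2.INTER_CUBIC))
im=cv2.imread('pics/s1.png');cv2.imwrite('pics/c7.png',cv2.resize(im[155:240,295:400],None,fx=7,fy=7,interpolation=cv2.INTER_CUBIC))
E
```

```text
(no output)
```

View pics/c6.png

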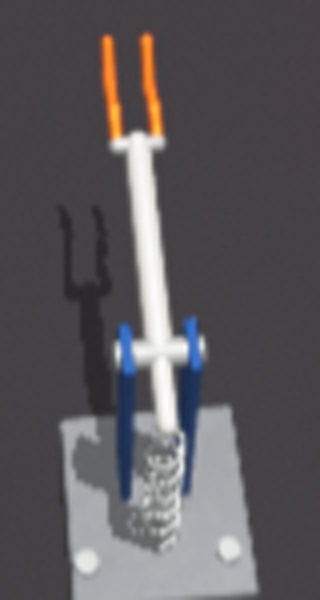

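View pics/c7.png

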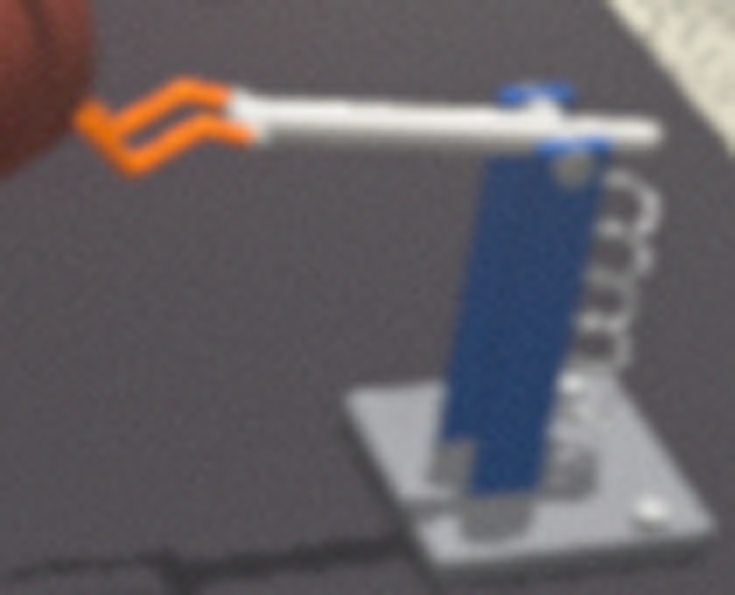

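View pics/c8.png

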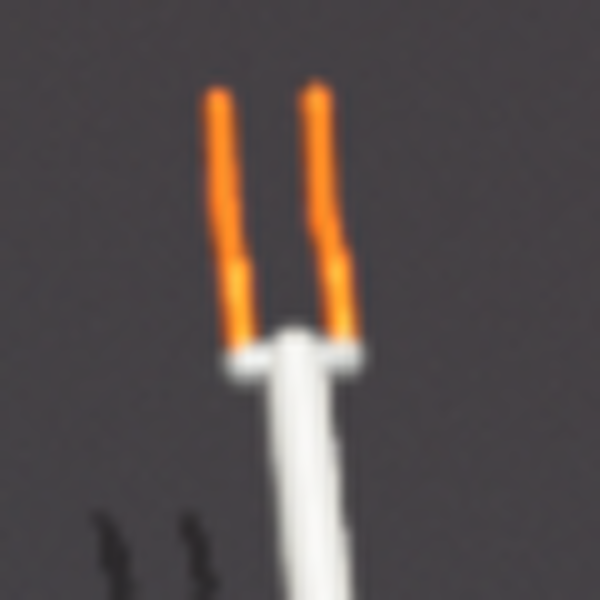

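```bash
python3 - <<'E'
from h import *
np.set_printoptions(precision=4,suppress=True)
a=np.array([230,195.]);
tips=unproj('scene',np.array([(218,92),(316,92)])/10+a,.243);print('tips',tips,tips.mean(0))
j=unproj('scene',np.array([(238,358),(350,353)])/10+a,.237);print('root',j,j.mean(0))
p=unproj('scene',np.array([(120,353),(203,346)])/4+np.array([225,195]),.205);print('piv',p,p.mean(0))
m=tips.mean(0);q=p.mean(0);v=q-m;print('len',np.linalg.norm(v[:2]),'yaw',np.arctan2(v[1],v[0]))
b=unproj('scene',np.array([(62,422),(230,406),(257,592),(72,600)])/4+np.array([225,195]),.01);print(b,b.mean(0))
o=np.array([295,155.]);
print('side tips',unproj('side',np.array([(88,105)])/7+o,.243)) 
print('side dips',unproj('side',np.array([(132,165),(112,133)])/7+o,.2145))
# project model
for yaw in (0,-.03,.03):
  S=np.array([m[0]+.024,m[1],.237])
E
```

```text
tips [[ 0.6562 -0.0318  0.243 ]
 [ 0.659  -0.0039  0.243 ]] [ 0.6576 -0.0179  0.243 ]
root [[ 0.7449 -0.0351  0.237 ]
 [ 0.7462 -0.0047  0.237 ]] [ 0.7455 -0.0199  0.237 ]
piv [[ 0.8826 -0.0459  0.205 ]
 [ 0.8831  0.0068  0.205 ]] [ 0.8829 -0.0196  0.205 ]
len 0.22525061540183 yaw -0.007446566152298915
[[ 0.8345 -0.0835  0.01  ]
 [ 0.8346  0.0441  0.01  ]
 [ 0.9718  0.0416  0.01  ]
 [ 0.9641 -0.0865  0.01  ]] [ 0.9012 -0.021   0.01  ]
side tips [[ 0.6652 -0.0255  0.243 ]]
side dips [[ 0.6854 -0.0323  0.2145]
 [ 0.6843 -0.0065  0.2145]]
```

Request:
play_rows(commands=[{"dx": -1.5,"dy": 3,"dz": 0,"rx": 0,"ry": 0,"rz": 0,"claw": 0},{"dx": -3,"dy": 6,"dz": 0,"rx": 0,"ry": 0,"rz": 0,"claw": 0},{"dx": -4.5,"dy": 8.6,"dz": 0,"rx": 0,"ry": 0,"rz": 0,"claw": 0},{"dx": -4.5,"dy": 8.6,"dz": 1,"rx": 0,"ry": 0,"rz": 0,"claw": 0},{"dx": -4.5,"dy": 8.6,"dz": 1.2,"rx": 0,"ry": 0,"rz": 0,"claw": 0}])

```text
time: 16.3
tool_pos: [0.4741, -0.3868, 0.2579]
tool_rot: [0.001, -0.03, 1.0, 0.001]
contact_force: [-0.5, 0.7, -0.5]
gripper_width: 0.995
```

```bash
python3 look.py w12.png; python3 -c "
from h import *
delta(.4745,-.3877,.156,.059)
f=unproj('scene',[(265*.64,408*.64)],.05);print('disc',f); print(unproj('side',[(548*.64,435*.64)],.05))
print('bottle',unproj('scene',[(373,224)],.16))"
```

```text
t 16.35 pos [ 0.4738 -0.3873  0.2579] w 0.999 F [-0.3  0.1 -1.1]
d [-0.05 -0.06 10.19] r [ 0.002  0.002 -0.001] deg 0.1 j6 -2.44
disc [[ 0.70164908 -0.29441756  0.05      ]]
[[ 0.72653233 -0.29551734  0.05      ]]
bottle [[0.70133777 0.33249324 0.16      ]]
```

View pics/w12.png

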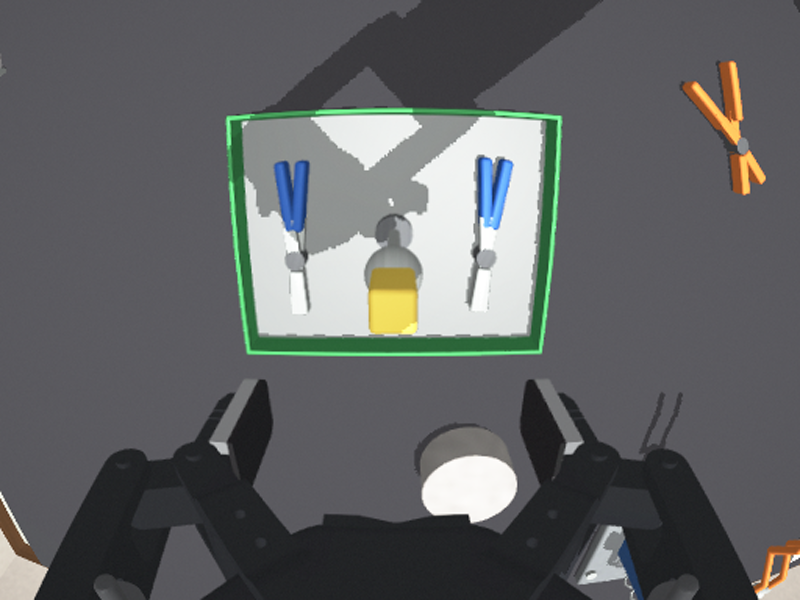

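Request:
play_rows(commands=[{"dx": 0,"dy": 0,"dz": 3,"rx": 0,"ry": 0,"rz": 0,"claw": 0},{"dx": 0,"dy": 0,"dz": 6,"rx": 0,"ry": 0,"rz": 0,"claw": 0},{"dx": 0,"dy": 0,"dz": 8.5,"rx": 0,"ry": 0,"rz": 0,"claw": 0},{"dx": 0,"dy": 0,"dz": 9.9,"rx": 0,"ry": 0,"rz": 0,"claw": 0},{"dx": 0,"dy": 0,"dz": 10,"rx": 0,"ry": 0,"rz": 0,"claw": 0}])

```text
time: 16.85
tool_pos: [0.4723, -0.3867, 0.1548]
tool_rot: [-0.001, -0.029, 1.0, 0.003]
contact_force: [-0.1, 1.1, 0.4]
gripper_width: 1.001
```

Request:
play_rows(commands=[{"dx": 0,"dy": 0,"dz": 0,"rx": 0,"ry": 0,"rz": 0,"claw": 0.2},{"dx": 0,"dy": 0,"dz": 0,"rx": 0,"ry": 0,"rz": 0,"claw": 0.4},{"dx": 0,"dy": 0,"dz": 0,"rx": 0,"ry": 0,"rz": 0,"claw": 0.6},{"dx": 0,"dy": 0,"dz": 0,"rx": 0,"ry": 0,"rz": 0,"claw": 0.8},{"dx": 0,"dy": 0,"dz": 0,"rx": 0,"ry": 0,"rz": 0,"claw": 1}])

```text
time: 17.35
tool_pos: [0.4729, -0.3879, 0.1563]
tool_rot: [-0.0, -0.029, 1.0, 0.001]
contact_force: [1.4, -2.2, 1.1]
gripper_width: 0.274
```

Request:
play_rows(commands=[{"dx": 0,"dy": 0,"dz": 0,"rx": 0,"ry": 0,"rz": 0,"claw": 1},{"dx": 0,"dy": 0,"dz": 0,"rx": 0,"ry": 0,"rz": 0,"claw": 1},{"dx": 0,"dy": 0,"dz": 0,"rx": 0,"ry": 0,"rz": 0,"claw": 1},{"dx": 0,"dy": 0,"dz": 0,"rx": 0,"ry": 0,"rz": 0,"claw": 1},{"dx": 0,"dy": 0,"dz": 0,"rx": 0,"ry": 0,"rz": 0,"claw": 1}])

```text
time: 17.85
tool_pos: [0.4729, -0.388, 0.1563]
tool_rot: [-0.0, -0.029, 1.0, 0.001]
contact_force: [0.4, -0.7, -0.4]
gripper_width: 0.275
```

```bash
python3 look.py w13.png; python3 -c "
from h import *
delta(.4745,-.3877,.156,.059)"
```

```text
t 17.90 pos [ 0.4729 -0.3879  0.1563] w 0.269 F [ 0.4 -0.7 -1. ]
d [-0.16  0.01  0.03] r [ 0.002 -0.    -0.002] deg 0.2 j6 -2.44
```

View pics/w13.png

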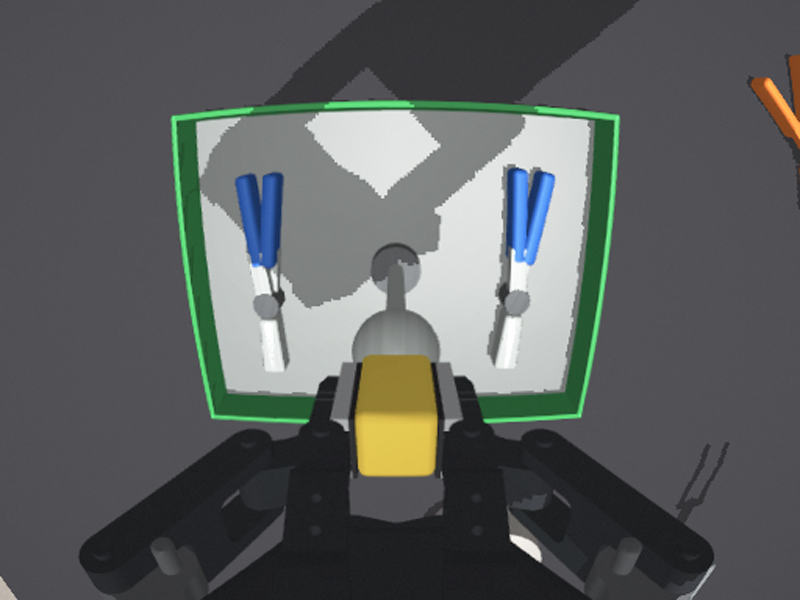

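Request:
play_rows(commands=[{"dx": 0,"dy": 0,"dz": -0.5,"rx": 0,"ry": 0,"rz": 0,"claw": 1},{"dx": 0,"dy": 0,"dz": -1.5,"rx": 0,"ry": 0,"rz": 0,"claw": 1},{"dx": 0,"dy": 0,"dz": -3,"rx": 0,"ry": 0,"rz": 0,"claw": 1},{"dx": 0,"dy": 0,"dz": -4.5,"rx": 0,"ry": 0,"rz": 0,"claw": 1},{"dx": 0,"dy": 0,"dz": -5,"rx": 0,"ry": 0,"rz": 0,"claw": 1}])

```text
time: 18.4
tool_pos: [0.4741, -0.3891, 0.2099]
tool_rot: [0.002, -0.029, 1.0, -0.001]
contact_force: [1.4, -0.4, -8.5]
gripper_width: 0.274
```

```bash
python3 look.py w14.png; python3 -c "
from h import *
delta(.4900,-.0195,.2063,-.015)"
```

```text
t 18.45 pos [ 0.4741 -0.3892  0.2101] w 0.276 F [ 0.3 -0.9 -6.7]
d [-3.71 36.81  0.32] r [-0.002  0.003  0.072] deg 4.1 j6 -2.44
```

View pics/w14.png

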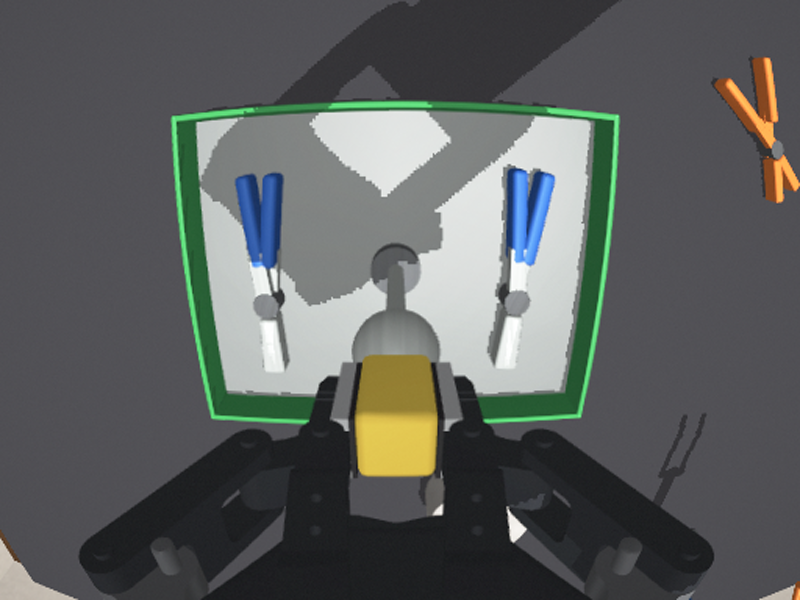

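Request:
play_rows(commands=[{"dx": 0,"dy": 1,"dz": 0,"rx": 0,"ry": 0,"rz": 0,"claw": 1},{"dx": -0.3,"dy": 3,"dz": 0,"rx": 0,"ry": 0,"rz": 0.01,"claw": 1},{"dx": -0.7,"dy": 6,"dz": 0,"rx": 0,"ry": 0,"rz": 0.02,"claw": 1},{"dx": -1,"dy": 9,"dz": 0,"rx": 0,"ry": 0,"rz": 0.03,"claw": 1},{"dx": -1.3,"dy": 12,"dz": 0,"rx": 0,"ry": 0,"rz": 0.04,"claw": 1}])

```text
time: 18.95
tool_pos: [0.4795, -0.2665, 0.209]
tool_rot: [0.001, -0.008, 1.0, 0.0]
contact_force: [0.6, 0.6, -7.8]
gripper_width: 0.274
```

```bash
python3 -c "
from h import *
delta(.4900,-.0195,.2063,-.015)"
```

```text
t 18.95 pos [ 0.4795 -0.2665  0.209 ] w 0.274 F [ 0.6  0.6 -7.8]
d [-1.46 24.68  0.27] r [0.    0.002 0.032] deg 1.8 j6 -2.23
```

Request:
play_rows(commands=[{"dx": -0.3,"dy": 3,"dz": 0,"rx": 0,"ry": 0,"rz": 0.01,"claw": 1},{"dx": -0.6,"dy": 6,"dz": 0,"rx": 0,"ry": 0,"rz": 0.02,"claw": 1},{"dx": -0.9,"dy": 9.5,"dz": 0,"rx": 0,"ry": 0,"rz": 0.03,"claw": 1},{"dx": -1.2,"dy": 13,"dz": 0,"rx": 0,"ry": 0,"rz": 0.03,"claw": 1},{"dx": -1.4,"dy": 16.5,"dz": 0,"rx": 0,"ry": 0,"rz": 0.03,"claw": 1}])

```text
time: 19.45
tool_pos: [0.49, -0.0991, 0.2084]
tool_rot: [0.001, 0.007, 1.0, 0.001]
contact_force: [0.8, 0.3, -7.6]
gripper_width: 0.272
```

```bash
python3 -c "
from h import *
delta(.4900,-.0195,.2063,-.015)"
```

```text
t 19.45 pos [ 0.49   -0.0991  0.2084] w 0.272 F [ 0.8  0.3 -7.6]
d [0.1  7.96 0.22] r [0.001 0.001 0.002] deg 0.1 j6 -1.91
```

Finish the y alignment, then raise to TCP z ≈ 0.31.

Request:
play_rows(commands=[{"dx": 0,"dy": 2.5,"dz": 0,"rx": 0,"ry": 0,"rz": 0,"claw": 1},{"dx": 0,"dy": 4.5,"dz": 0,"rx": 0,"ry": 0,"rz": 0,"claw": 1},{"dx": 0,"dy": 6.5,"dz": 0,"rx": 0,"ry": 0,"rz": 0,"claw": 1},{"dx": 0,"dy": 7.6,"dz": 0,"rx": 0,"ry": 0,"rz": 0,"claw": 1},{"dx": 0,"dy": 8,"dz": 0,"rx": 0,"ry": 0,"rz": 0,"claw": 1}])

```text
time: 19.95
tool_pos: [0.4904, -0.018, 0.2081]
tool_rot: [0.0, 0.006, 1.0, 0.001]
contact_force: [0.2, -0.9, -8.9]
gripper_width: 0.276
```

Request:
play_rows(commands=[{"dx": 0,"dy": 0,"dz": -1,"rx": 0,"ry": 0,"rz": 0,"claw": 1},{"dx": 0,"dy": 0,"dz": -3,"rx": 0,"ry": 0,"rz": 0,"claw": 1},{"dx": 0,"dy": 0,"dz": -6,"rx": 0,"ry": 0,"rz": 0,"claw": 1},{"dx": 0,"dy": 0,"dz": -9,"rx": 0,"ry": 0,"rz": 0,"claw": 1},{"dx": 0,"dy": 0,"dz": -10.3,"rx": 0,"ry": 0,"rz": 0,"claw": 1}])

```text
time: 20.45
tool_pos: [0.4918, -0.0193, 0.3157]
tool_rot: [0.004, 0.007, 1.0, -0.0]
contact_force: [2.7, 0.1, -7.7]
gripper_width: 0.273
```

```bash
python3 -c "
from h import *
delta(.58,-.0187,.311,-.015)"
```

```text
t 20.45 pos [ 0.4918 -0.0193  0.3157] w 0.273 F [ 2.7  0.1 -7.7]
d [-8.81  0.17  0.54] r [-0.001  0.007  0.002] deg 0.4 j6 -1.75
```

Request:
play_rows(commands=[{"dx": -1.5,"dy": 0,"dz": 0,"rx": 0,"ry": 0,"rz": 0,"claw": 1},{"dx": -4,"dy": 0,"dz": 0,"rx": 0,"ry": 0,"rz": 0,"claw": 1},{"dx": -7,"dy": 0,"dz": 0,"rx": 0,"ry": 0,"rz": 0,"claw": 1},{"dx": -9.3,"dy": 0,"dz": 0,"rx": 0,"ry": 0,"rz": 0,"claw": 1},{"dx": -9.8,"dy": 0,"dz": 0,"rx": 0,"ry": 0,"rz": 0,"claw": 1}])

```text
time: 20.95
tool_pos: [0.5917, -0.0213, 0.3153]
tool_rot: [0.004, 0.007, 1.0, -0.0]
contact_force: [-1.4, 0.2, -8.4]
gripper_width: 0.273
```

Request:
play_rows(commands=[{"dx": 0,"dy": 0,"dz": 0,"rx": 0,"ry": 0,"rz": 0,"claw": 1},{"dx": 0,"dy": 0,"dz": 0,"rx": 0,"ry": 0,"rz": 0,"claw": 1}])

```text
time: 21.15
tool_pos: [0.5912, -0.0218, 0.3145]
tool_rot: [0.003, 0.007, 1.0, -0.0]
contact_force: [-0.5, 1.3, -8.0]
gripper_width: 0.27
```

```bash
python3 -c "
from h import *
delta(.60,-.0187,.311,-.015)
for n in ('scene','side'):
  s,im=snap(n,'x.png'); o={'scene':(200,160),'side':(270,120)}[n]
  cv2.imwrite('pics/p_%s.png'%n,cv2.resize(im[o[1]:o[1]+120,o[0]:o[0]+130],None,fx=6,fy=5 if 0 else 6,interpolation=cv2.INTER_CUBIC)[:600])
"
```

```text
t 21.15 pos [ 0.5912 -0.0218  0.3145] w 0.270 F [-0.5  1.3 -8. ]
d [-0.88  0.32  0.35] r [-0.001  0.006  0.001] deg 0.3 j6 -1.72
```

View pics/p_scene.png

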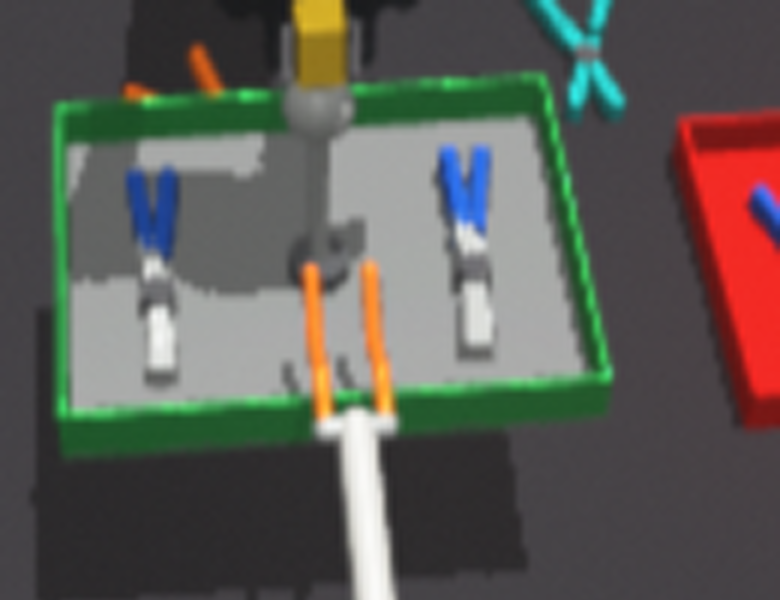

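View pics/p_side.png

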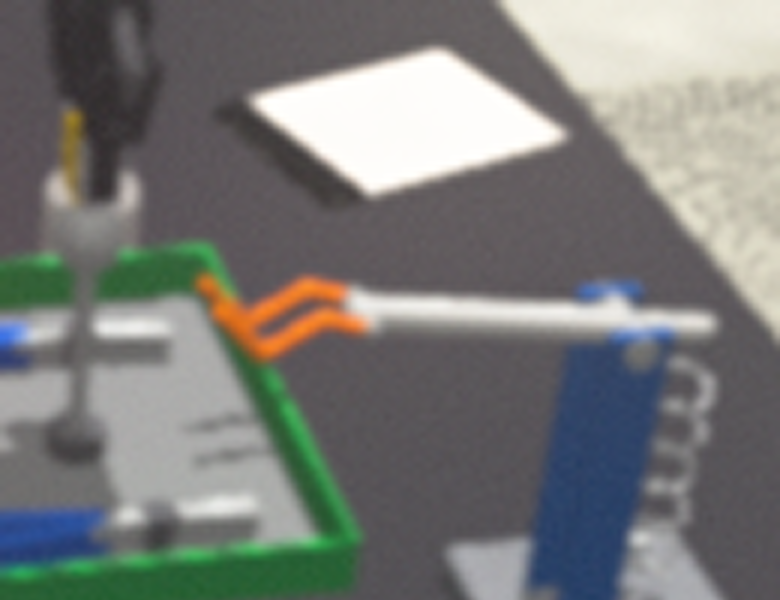

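```bash
python3 -c "
from h import *
o=np.array([200,160])
zb=.3145-.0263
print('ball',unproj('scene',np.array([(318,105)])/6+o,zb), unproj('side',np.array([(92,218)])/6+np.array([270,120]),zb))
t=unproj('scene',np.array([(312,270),(371,270)])/6+o,.243);print(t,t.mean(0))
t=unproj('scene',np.array([(320,420),(393,416)])/6+o,.237);print(t,t.mean(0))
"
```

```text
ball [[ 0.59432228 -0.02229202  0.2882    ]] [[ 0.59784651 -0.01070903  0.2882    ]]
[[ 0.6592421  -0.03156488  0.243     ]
 [ 0.66200351 -0.00359092  0.243     ]] [ 0.66062281 -0.0175779   0.243     ]
[[ 0.74210027 -0.03606306  0.237     ]
 [ 0.74317632 -0.0029067   0.237     ]] [ 0.7426383  -0.01948488  0.237     ]
```

```bash
python3 -c "
from h import *
delta(.681,-.0187,.3125,-.015)"
```

```text
t 21.25 pos [ 0.591  -0.0216  0.3151] w 0.275 F [ 0.3 -0.5 -7.8]
d [-8.99  0.41  0.32] r [-0.001  0.007  0.001] deg 0.4 j6 -1.72
```

Request:
play_rows(commands=[{"dx": -1,"dy": 0.4,"dz": 0,"rx": 0,"ry": 0.005,"rz": 0,"claw": 1},{"dx": -3.5,"dy": 0.4,"dz": 0,"rx": 0,"ry": 0.005,"rz": 0,"claw": 1},{"dx": -6,"dy": 0.4,"dz": 0,"rx": 0,"ry": 0.005,"rz": 0,"claw": 1},{"dx": -8.3,"dy": 0.4,"dz": 0,"rx": 0,"ry": 0.005,"rz": 0,"claw": 1},{"dx": -9,"dy": 0.4,"dz": 0,"rx": 0,"ry": 0.005,"rz": 0,"claw": 1}])

```text
time: 21.75
tool_pos: [0.6832, -0.0186, 0.3152]
tool_rot: [0.002, 0.007, 1.0, -0.0]
contact_force: [-1.4, 0.1, -7.4]
gripper_width: 0.276
```

Request:
play_rows(commands=[{"dx": 0,"dy": 0,"dz": 0,"rx": 0,"ry": 0,"rz": 0,"claw": 1},{"dx": 0,"dy": 0,"dz": 0,"rx": 0,"ry": 0,"rz": 0,"claw": 1}])

```text
time: 21.95
tool_pos: [0.6828, -0.0183, 0.3149]
tool_rot: [0.001, 0.007, 1.0, -0.0]
contact_force: [-0.6, 1.1, -7.7]
gripper_width: 0.271
```

```bash
python3 -c "
from h import *
delta(.681,-.0187,.265,-.015)
for n in ('scene','side'):
  s,im=snap(n,'x.png'); o={'scene':(200,160),'side':(270,120)}[n]
  cv2.imwrite('pics/q_%s.png'%n,cv2.resize(im[o[1]:o[1]+100,o[0]:o[0]+130],None,fx=6,fy=5 if 0 else 6,interpolation=cv2.INTER_CUBIC)[:600])
"
```

```text
t 21.95 pos [ 0.6828 -0.0183  0.3149] w 0.271 F [-0.6  1.1 -7.7]
d [ 0.19 -0.04  4.99] r [-0.     0.002  0.001] deg 0.1 j6 -1.69
```

View pics/q_scene.png

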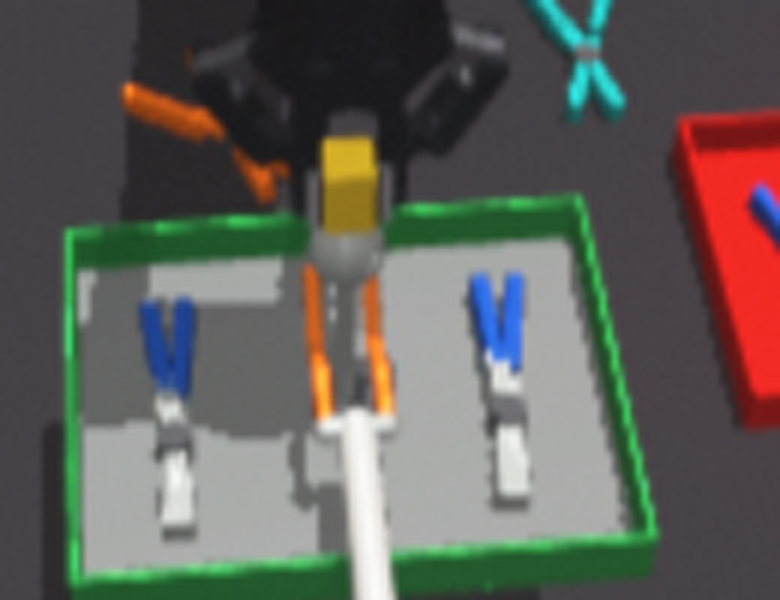

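View pics/q_side.png

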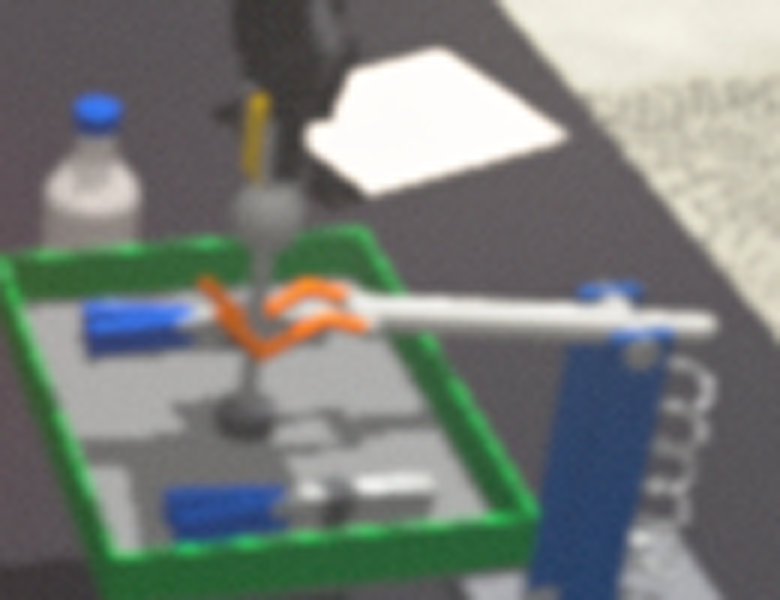

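Request:
play_rows(commands=[{"dx": 0.1,"dy": 0,"dz": 1,"rx": 0,"ry": 0,"rz": 0,"claw": 1},{"dx": 0.1,"dy": 0,"dz": 2,"rx": 0,"ry": 0,"rz": 0,"claw": 1},{"dx": 0.1,"dy": 0,"dz": 3,"rx": 0,"ry": 0,"rz": 0,"claw": 1},{"dx": 0.1,"dy": 0,"dz": 4,"rx": 0,"ry": 0,"rz": 0,"claw": 1},{"dx": 0.1,"dy": 0,"dz": 4.8,"rx": 0,"ry": 0,"rz": 0,"claw": 1}])

```text
time: 22.55
tool_pos: [0.6812, -0.0186, 0.2657]
tool_rot: [0.001, 0.007, 1.0, -0.0]
contact_force: [0.7, -1.0, -5.8]
gripper_width: 0.27
```

Request:
play_rows(commands=[{"dx": 0,"dy": 0,"dz": 0.4,"rx": 0,"ry": 0,"rz": 0,"claw": 1},{"dx": 0,"dy": 0,"dz": 0.8,"rx": 0,"ry": 0,"rz": 0,"claw": 1},{"dx": 0,"dy": 0,"dz": 1.2,"rx": 0,"ry": 0,"rz": 0,"claw": 1},{"dx": 0,"dy": 0,"dz": 1.6,"rx": 0,"ry": 0,"rz": 0,"claw": 1},{"dx": 0,"dy": 0,"dz": 2,"rx": 0,"ry": 0,"rz": 0,"claw": 1}])

```text
time: 23.05
tool_pos: [0.6816, -0.0186, 0.2463]
tool_rot: [0.001, 0.007, 1.0, -0.0]
contact_force: [-0.3, 0.2, -4.6]
gripper_width: 0.272
```

```bash
python3 -c "
from h import *
delta(.681,-.0187,.265,-.015)"
```

```text
t 23.05 pos [ 0.6816 -0.0186  0.2463] w 0.272 F [-0.3  0.2 -4.6]
d [ 0.05 -0.01 -1.87] r [-0.001  0.003  0.001] deg 0.2 j6 -1.69
```

Request:
play_rows(commands=[{"dx": 0,"dy": 0,"dz": 0.5,"rx": 0,"ry": 0,"rz": 0,"claw": 1},{"dx": 0,"dy": 0,"dz": 1,"rx": 0,"ry": 0,"rz": 0,"claw": 1},{"dx": 0,"dy": 0,"dz": 1.4,"rx": 0,"ry": 0,"rz": 0,"claw": 1},{"dx": 0,"dy": 0,"dz": 1.8,"rx": 0,"ry": 0,"rz": 0,"claw": 1},{"dx": 0,"dy": 0,"dz": 2,"rx": 0,"ry": 0,"rz": 0,"claw": 1}])

```text
time: 23.55
tool_pos: [0.6822, -0.0186, 0.2264]
tool_rot: [0.002, 0.007, 1.0, -0.0]
contact_force: [2.8, -0.2, -2.5]
gripper_width: 0.274
```

Request:
play_rows(commands=[{"dx": 0,"dy": 0,"dz": 0.2,"rx": 0,"ry": 0,"rz": 0,"claw": 1},{"dx": 0,"dy": 0,"dz": 0.5,"rx": 0,"ry": 0,"rz": 0,"claw": 1},{"dx": 0,"dy": 0,"dz": 0.5,"rx": 0,"ry": 0,"rz": 0,"claw": 1},{"dx": 0,"dy": 0,"dz": 0.5,"rx": 0,"ry": 0,"rz": 0,"claw": 1},{"dx": 0,"dy": 0,"dz": 0.5,"rx": 0,"ry": 0,"rz": 0,"claw": 1}])

```text
time: 24.05
tool_pos: [0.6826, -0.0186, 0.2218]
tool_rot: [0.003, 0.007, 1.0, -0.0]
contact_force: [2.5, 0.1, -2.5]
gripper_width: 0.273
```

```bash
python3 -c "
from h import *
for i in range(6):
  s=monitor.state();print(s['contact_force'].round(2),s['tool_pos'].round(4));grab_frame('side')"
```

```text
[ 2.53  0.13 -2.54] [ 0.6826 -0.0186  0.2218]
[ 3.13 -0.74 -2.8 ] [ 0.6826 -0.0186  0.2218]
[ 3.4   0.44 -2.19] [ 0.6826 -0.0186  0.2218]
[ 3.45  0.61 -2.26] [ 0.6826 -0.0186  0.2217]
[ 2.9   0.1  -2.38] [ 0.6826 -0.0186  0.2217]
[ 3.43 -0.34 -2.04] [ 0.6826 -0.0186  0.2217]
```

Request:
play_rows(commands=[{"dx": -0.1,"dy": 0,"dz": 0.3,"rx": 0,"ry": 0,"rz": 0,"claw": 1},{"dx": -0.2,"dy": 0,"dz": 0.6,"rx": 0,"ry": 0,"rz": 0,"claw": 1},{"dx": -0.2,"dy": 0,"dz": 0.8,"rx": 0,"ry": 0,"rz": 0,"claw": 1},{"dx": -0.2,"dy": 0,"dz": 0.8,"rx": 0,"ry": 0,"rz": 0,"claw": 1},{"dx": -0.2,"dy": 0,"dz": 0.8,"rx": 0,"ry": 0,"rz": 0,"claw": 1}])

```text
time: 24.85
tool_pos: [0.684, -0.0187, 0.2132]
tool_rot: [0.002, 0.007, 1.0, -0.0]
contact_force: [-2.0, 0.3, -1.7]
gripper_width: 0.275
```

```bash
python3 -c "
from h import *
for i in range(4):
  s=monitor.state();print(s['contact_force'].round(2),s['ft_torque'].round(2),s['tool_pos'].round(4),s['gripper_width']);
  s,im=snap('side','h1.png')
s,im=snap('scene','x.png')
cv2.imwrite('pics/h2.png',cv2.resize(im[150:260,190:320],None,fx=5,fy=5,interpolation=cv2.INTER_CUBIC))
im=cv2.imread('pics/h1.png')
cv2.imwrite('pics/h1.png',cv2.resize(im[110:260,240:400],None,fx=4,fy=4,interpolation=cv2.INTER_CUBIC))
"
```

```text
[-1.98  0.29 -1.71] [ 0.06  0.37 -0.05] [ 0.684  -0.0187  0.2132] 0.2751173383748994
[-2.09 -0.45 -1.64] [0.1  0.42 0.01] [ 0.684  -0.0187  0.2133] 0.2697101915240326
[-3.32 -0.08 -1.75] [ 0.04  0.48 -0.  ] [ 0.684  -0.0186  0.2134] 0.2712710275141108
[-3.    0.55 -1.82] [ 0.02  0.54 -0.03] [ 0.684  -0.0186  0.2134] 0.27594696937048924
```

View pics/h1.png

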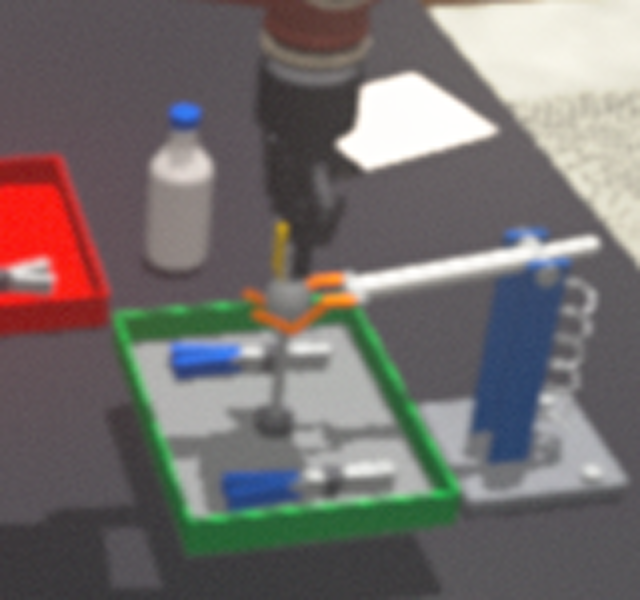

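View pics/h2.png

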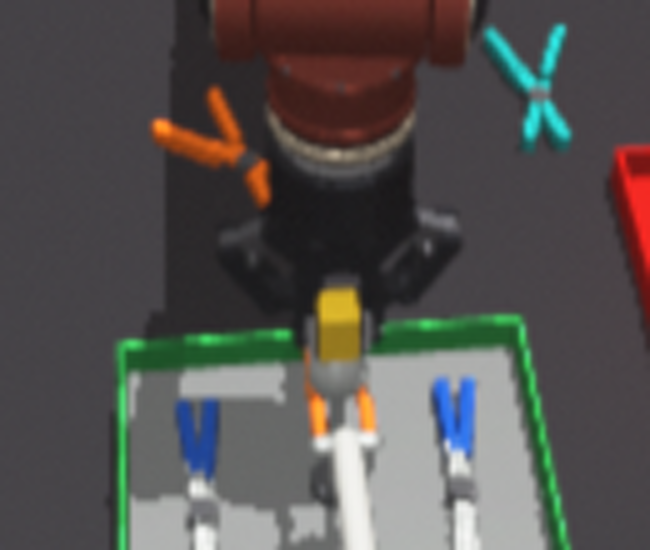

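Request:
play_rows(commands=[{"dx": 0.1,"dy": 0,"dz": 0.4,"rx": 0,"ry": 0,"rz": 0,"claw": 1},{"dx": 0.1,"dy": 0,"dz": 0.8,"rx": 0,"ry": 0,"rz": 0,"claw": 1},{"dx": 0.1,"dy": 0,"dz": 1.2,"rx": 0,"ry": 0,"rz": 0,"claw": 1},{"dx": 0.1,"dy": 0,"dz": 1.2,"rx": 0,"ry": 0,"rz": 0,"claw": 1},{"dx": 0.1,"dy": 0,"dz": 1.2,"rx": 0,"ry": 0,"rz": 0,"claw": 1}])

```text
time: 25.6
tool_pos: [0.6847, -0.0187, 0.2024]
tool_rot: [0.004, 0.007, 1.0, -0.0]
contact_force: [4.9, 0.3, 1.4]
gripper_width: 0.275
```

```bash
python3 -c "
from h import *
for i in range(6):
  s=monitor.state();print(s['contact_force'].round(2),s['ft_torque'].round(2),s['tool_pos'].round(4));grab_frame('side')
"
```

```text
[4.86 0.33 1.39] [ 0.13 -1.09  0.02] [ 0.6847 -0.0187  0.2024]
[4.85 0.47 1.23] [ 0.13 -1.09 -0.03] [ 0.6846 -0.0187  0.2025]
[5.13 0.15 0.36] [ 0.14 -1.13 -0.01] [ 0.6846 -0.0187  0.2025]
[4.79 0.72 0.81] [ 0.13 -1.09  0.  ] [ 0.6846 -0.0187  0.2025]
[4.93 0.23 0.97] [ 0.13 -1.11 -0.02] [ 0.6846 -0.0187  0.2025]
[4.31 0.58 0.5 ] [ 0.13 -1.13 -0.02] [ 0.6846 -0.0187  0.2025]
```

Request:
play_rows(commands=[{"dx": -0.1,"dy": 0,"dz": -0.1,"rx": 0,"ry": 0,"rz": 0,"claw": 1},{"dx": -0.15,"dy": 0,"dz": -0.1,"rx": 0,"ry": 0,"rz": 0,"claw": 1},{"dx": -0.15,"dy": 0,"dz": -0.1,"rx": 0,"ry": 0,"rz": 0,"claw": 1},{"dx": -0.15,"dy": 0,"dz": -0.1,"rx": 0,"ry": 0,"rz": 0,"claw": 1},{"dx": -0.15,"dy": 0,"dz": -0.1,"rx": 0,"ry": 0,"rz": 0,"claw": 1}])

```text
time: 26.4
tool_pos: [0.6851, -0.0187, 0.2027]
tool_rot: [0.003, 0.007, 1.0, -0.0]
contact_force: [-3.1, 0.3, -1.0]
gripper_width: 0.273
```

```bash
python3 -c "
from h import *
for i in range(3):
  s=monitor.state();print(s['contact_force'].round(2),s['ft_torque'].round(2),s['tool_pos'].round(4));grab_frame('side')
snap('side','h3.png')
im=cv2.imread('pics/h3.png')
cv2.imwrite('pics/h3.png',cv2.resize(im[160:220,280:400],None,fx=6,fy=6,interpolation=cv2.INTER_CUBIC))
"
```

```text
[-3.11  0.31 -1.04] [0.08 0.67 0.01] [ 0.6851 -0.0187  0.2027]
[-4.07  0.72 -0.81] [ 0.09  0.8  -0.03] [ 0.6852 -0.0187  0.2028]
[-5.25  1.21 -0.36] [0.   0.78 0.04] [ 0.6852 -0.0187  0.2028]
```

View pics/h3.png

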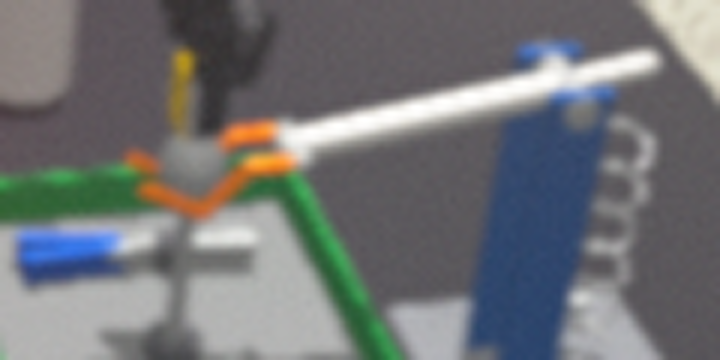

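Request:
play_rows(commands=[{"dx": 0.06,"dy": 0,"dz": 0.2,"rx": 0,"ry": 0,"rz": 0,"claw": 1},{"dx": 0.06,"dy": 0,"dz": 0.2,"rx": 0,"ry": 0,"rz": 0,"claw": 1},{"dx": 0.06,"dy": 0,"dz": 0.2,"rx": 0,"ry": 0,"rz": 0,"claw": 1},{"dx": 0.06,"dy": 0,"dz": 0.2,"rx": 0,"ry": 0,"rz": 0,"claw": 1},{"dx": 0.06,"dy": 0,"dz": 0.2,"rx": 0,"ry": 0,"rz": 0,"claw": 1}])

```text
time: 27.1
tool_pos: [0.6852, -0.0187, 0.2014]
tool_rot: [0.004, 0.007, 1.0, -0.0]
contact_force: [0.8, 0.5, -0.3]
gripper_width: 0.273
```

Request:
play_rows(commands=[{"dx": 0,"dy": 0,"dz": 0,"rx": 0,"ry": 0,"rz": 0,"claw": 1},{"dx": 0,"dy": 0,"dz": 0,"rx": 0,"ry": 0,"rz": 0,"claw": 1},{"dx": 0,"dy": 0,"dz": 0,"rx": 0,"ry": 0,"rz": 0,"claw": 1},{"dx": 0,"dy": 0,"dz": 0,"rx": 0,"ry": 0,"rz": 0,"claw": 1},{"dx": 0,"dy": 0,"dz": 0,"rx": 0,"ry": 0,"rz": 0,"claw": 1}])

```text
time: 27.6
tool_pos: [0.6852, -0.0187, 0.2014]
tool_rot: [0.004, 0.007, 1.0, -0.0]
contact_force: [0.3, 1.4, 0.4]
gripper_width: 0.273
```

Request:
play_rows(commands=[{"dx": 0,"dy": 0,"dz": 0,"rx": 0,"ry": 0,"rz": 0,"claw": 1},{"dx": 0,"dy": 0,"dz": 0,"rx": 0,"ry": 0,"rz": 0,"claw": 1},{"dx": 0,"dy": 0,"dz": 0,"rx": 0,"ry": 0,"rz": 0,"claw": 1},{"dx": 0,"dy": 0,"dz": 0,"rx": 0,"ry": 0,"rz": 0,"claw": 1},{"dx": 0,"dy": 0,"dz": 0,"rx": 0,"ry": 0,"rz": 0,"claw": 1}])

```text
time: 28.1
tool_pos: [0.6852, -0.0187, 0.2014]
tool_rot: [0.004, 0.007, 1.0, -0.0]
contact_force: [0.4, 0.6, -1.2]
gripper_width: 0.274
```

Request:
play_rows(commands=[{"dx": 0,"dy": 0,"dz": 0,"rx": 0,"ry": 0,"rz": 0,"claw": 0.7},{"dx": 0,"dy": 0,"dz": 0,"rx": 0,"ry": 0,"rz": 0,"claw": 0.6},{"dx": 0,"dy": 0,"dz": 0,"rx": 0,"ry": 0,"rz": 0,"claw": 0.5},{"dx": 0,"dy": 0,"dz": 0,"rx": 0,"ry": 0,"rz": 0,"claw": 0.3},{"dx": 0,"dy": 0,"dz": 0,"rx": 0,"ry": 0,"rz": 0,"claw": 0.2}])

```text
time: 28.6
tool_pos: [0.6853, -0.0187, 0.2014]
tool_rot: [0.004, 0.007, 1.0, -0.0]
contact_force: [0.5, -0.3, 1.0]
gripper_width: 0.798
```

```bash
python3 look.py w15.png; python3 -c "
from h import *
delta(.6852,-.0187,.33,-.015)
snap('side','h4.png')"
```

```text
t 28.65 pos [ 0.6853 -0.0187  0.2014] w 0.800 F [ 0.2  0.1 -0.1]
d [-9.000e-02 -1.000e-02 -1.286e+01] r [-0.001  0.008  0.001] deg 0.4 j6 -1.69
```

View pics/w15.png

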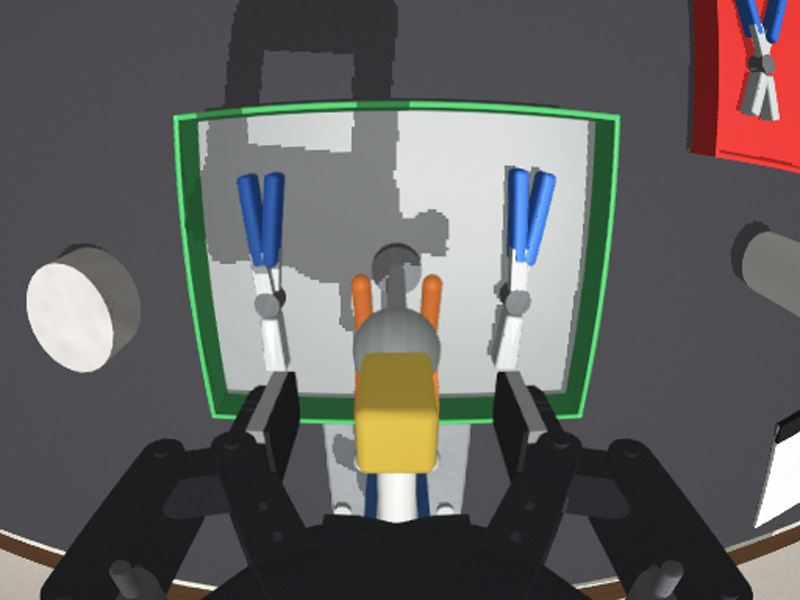

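View pics/h4.png

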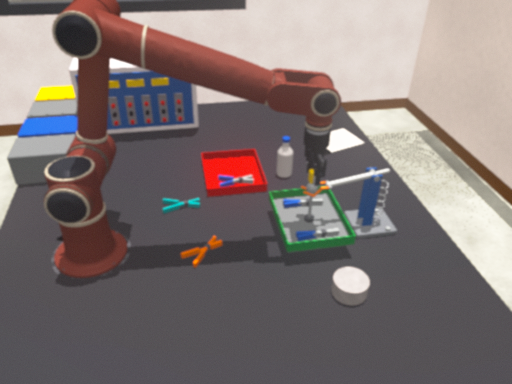

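Request:
play_rows(commands=[{"dx": 0,"dy": 0,"dz": 0,"rx": 0,"ry": 0,"rz": 0,"claw": 0},{"dx": 0,"dy": 0,"dz": -1,"rx": 0,"ry": 0,"rz": 0,"claw": 0},{"dx": 0,"dy": 0,"dz": -3,"rx": 0,"ry": 0,"rz": 0,"claw": 0},{"dx": 0,"dy": 0,"dz": -6,"rx": 0,"ry": 0,"rz": 0,"claw": 0},{"dx": 0,"dy": 0,"dz": -10,"rx": 0,"ry": 0,"rz": 0,"claw": 0}])

```text
time: 29.2
tool_pos: [0.6835, -0.0185, 0.3008]
tool_rot: [0.002, 0.007, 1.0, -0.0]
contact_force: [-0.2, -0.6, -0.8]
gripper_width: 0.997
```

Request:
play_rows(commands=[{"dx": 0,"dy": 0,"dz": -4,"rx": 0,"ry": 0,"rz": 0,"claw": 0},{"dx": 3,"dy": 0,"dz": -6,"rx": 0,"ry": 0,"rz": 0,"claw": 0},{"dx": 7,"dy": 0,"dz": -6,"rx": 0,"ry": 0,"rz": 0,"claw": 0},{"dx": 11,"dy": 0,"dz": -6,"rx": 0,"ry": 0,"rz": 0,"claw": 0},{"dx": 15,"dy": 0,"dz": -6,"rx": 0,"ry": 0,"rz": 0,"claw": 0}])

```text
time: 29.7
tool_pos: [0.5319, -0.0163, 0.3614]
tool_rot: [0.003, 0.007, 1.0, -0.0]
contact_force: [0.5, 0.3, 0.2]
gripper_width: 1.001
```

Request:
play_rows(commands=[{"dx": 0,"dy": 0,"dz": 0,"rx": 0,"ry": 0,"rz": 0,"claw": 0},{"dx": 0,"dy": 0,"dz": 0,"rx": 0,"ry": 0,"rz": 0,"claw": 0},{"dx": 0,"dy": 0,"dz": 0,"rx": 0,"ry": 0,"rz": 0,"claw": 0},{"dx": 0,"dy": 0,"dz": 0,"rx": 0,"ry": 0,"rz": 0,"claw": 0},{"dx": 0,"dy": 0,"dz": 0,"rx": 0,"ry": 0,"rz": 0,"claw": 0}])

```text
time: 30.2
tool_pos: [0.5327, -0.0164, 0.3612]
tool_rot: [0.002, 0.007, 1.0, -0.0]
contact_force: [-0.0, -0.1, -0.1]
gripper_width: 0.997
```

```bash
python3 look.py w16.png; python3 -c "
from h import *
for n in ('side','scene'):
  s,im=snap(n,'e_%s.png'%n)
print(s['time'],s['contact_force'])"
```

```text
30.3 [ 0.22523409 -0.2221178  -0.1128714 ]
```

View pics/w16.png

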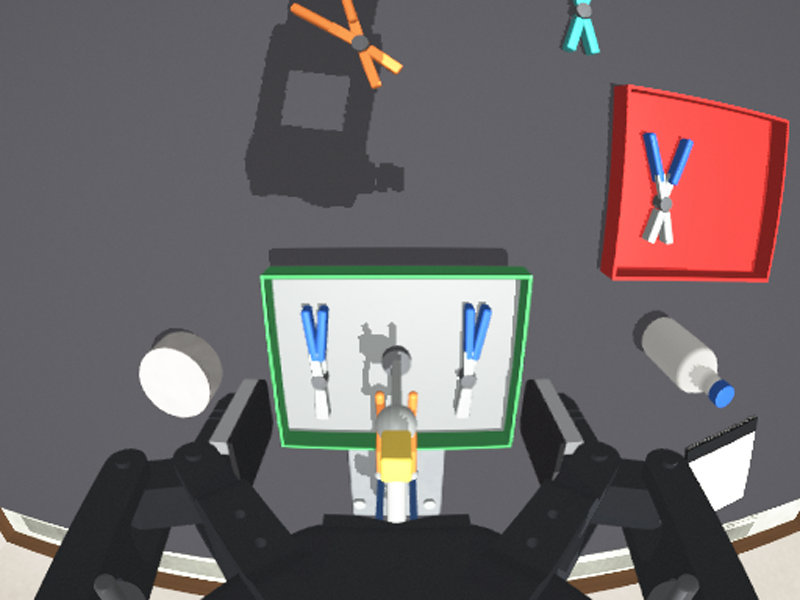

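View pics/e_side.png

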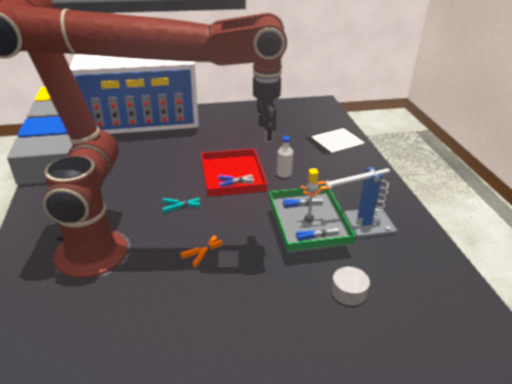

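View pics/e_scene.png

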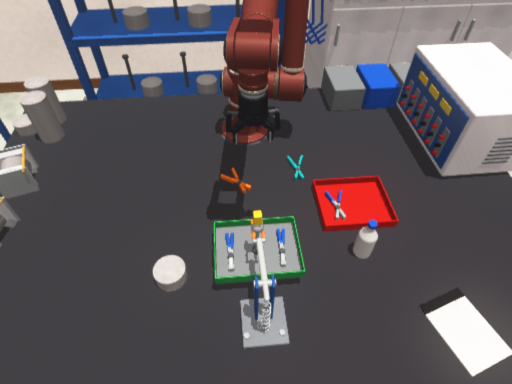

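The carrier is hanging still and level in the fork. It has both folded clamps in it, and the seized one is in the red tray. The robot is clear of everything, so I'm handing in.

```bash
python3 -c "
from plant import ticket
print(ticket.job_done())"
```

```text
the job is handed in; nothing more can be done
None
```

The job is done and handed in at about 30 s of the 210 s. Three blue clamps were on the bench; I left the orange and turquoise look-alikes, the disc and the bottle alone.

- **Seized clamp:** one clamp stopped at about 56 mm under full grip. It is in the red repair tray, in the slot nearer the robot's centre line.
- **Good clamps:** the other two folded to about 22 mm. They lie folded shut, one in each bay of the green carrier.
- **Hanging the carrier:** I lowered its ball into the fork and held on while the arm sank about 62 mm. During the last second of holding, the force on the tool was within about 1.4 N of zero. I then let go and moved clear.

In the last pictures the carrier hangs still and level with both clamps in it. The seized clamp is still in the tray, and the tool reads no contact force. I saw no grip slip and no clamp knocked aside. While seating the ball the sideways force reached about 5 N, which a millimetre or two of adjustment brought down; no check failed.

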